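# Unlatch the slide scanner's sprung cover and take out the slide rack

### The arm

A 6-joint arm with a two-finger parallel gripper is mounted at the origin on the work surface. World frame = base frame: x ahead of the robot, y to its left, z up, the work surface at z = 0. Lengths are in m, angles in rad, forces in N, time in s.
With the tool pointing down it reaches from about 0.35 to 0.85 m from the base axis. Payload 8.1 kg.
Tool frame: the origin (TCP) lies on the centre line of the jaws, within the pads' length; the fingertips stand 19 mm ahead of it and the grasp point (between the pads) is the TCP (robot.tips_ahead is the distance from the TCP to the fingertips, in m); y points along the fingers, z is the direction in which the jaws open and shut, and the axes are right-handed (so a half turn about y gives the same grasp; the last joint's range is limited). The gripper opens to 93 mm and grips with 3 to 60 N. Pads are 15 mm wide; open, the fingers measure 128 mm over their backs; the gripper's body (75 mm by 188 mm) begins 65 mm behind the grasp point.
Start: joints at [-1.351, 0.13, 1.488, -0, 1.523, -0.085], TCP at [0.18, -0.572, 0.216] pointing down, gripper open.
Joint ranges: [-2.96, 2.96], [-0.89, 2.26], [0.02, 2.5], [-1.34, 4.48], [0, 2.73], [-2.66, 2.66]. Speed limits (rad/s): [2.39, 2.39, 2.79, 3.14, 3.14, 3.14].

### API

Orientations are given as a rotation vector (axis times angle).
In Python, from plant import robot, imaging, models gives the robot as it stands.
- The arm moves only by the tool carry_out, never from a script. Its argument "motion" is one flat list of numbers, 7 for each row, row after row: the shift along the tool's x, y, z in m, then the turn, a rotation vector about the tool's x, y, z in degrees, then the opening, from -1 (shut) to 1 (fully open). A call has exactly 5 rows; each row shifts and turns the pose as measured when the row begins, along the tool's axes as they then stand; what a row does not reach is not made up. A row lasts 1/10 s, in which the tool goes at most 50 mm and 8.59 degrees, less where a joint would pass 70% of its speed; a pose out of reach is approached as far as the arm can. A call is refused whole if a number of a shift passes 0.05 or a number of a turn 8.59, either way. A call with a gripper value outside its range is refused whole. The fingers move at their own pace and stop on an object; "squeeze" is the grip in N (left out, the last holds). Time passes only in rows, so rows that do not move let the fingers close, or fill a call up. It gives the time, the measured TCP pose, the force and the opening at its end, in the units of the state.
- robot.read_state(): the state, without advancing time (a new reading comes with each control period).
- imaging.read_camera(name): name is "side" or "top" or "wrist"; returns the picture (400x640x3 uint8, blue, green, red); there is no depth.
- imaging.camera_model(name): a dict with "K" (3x3 intrinsics, pixels), "position" and "orientation" of the camera in the world. Camera axes: x right, y down, z forward; pixel columns grow to the right and rows downward; lengths in m; the calibration is good to about 2 mm. The wrist camera is an equidistant fisheye: a pixel r from the principal point sees the ray r / f radians off the axis. A picture is of the moment at which its call begins: read the wrist's pose just before it. camera_model takes no time and is no camera call; for the wrist camera it gives the pose at the moment of the call.
- robot.close_job(): hands the job in, once; it reports no verdict.
Trained networks look in the newest picture that a camera, given by its name, has taken for a name from the list of things; names that differ only in an ending like _2 or _b are one class to them, and where a whole thing is asked for, a point or a joint stands for the part that bears it (a point fixed in the world has none). Each returns a list of dicts, best first, with "confidence" (0 to 1); they miss things now and then, are a little off and sometimes report something else, mostly with a low value. They report only what shows in the picture. A call takes as long as a camera call. They do not tell look-alikes from the thing itself.
- models.outline_of(camera, thing): "pixels" (400x640 bool, what is visible of it) and "pixel" ([column, row] in pixels, amid what is visible of it).
The state is a dict: "t": time; "q": joint angles; "dq": joint speeds; "joint_torque": joint torques, N m; "tool_pos": TCP position; "orientation": TCP orientation; "force": force on the tool from outside, world axes, zero at the start; "wrist_torque": the same for the moment, N m; "opening": finger opening in m.
Only numpy, scipy, OpenCV 4.12 (cv2) and the standard library are available. Lean on these libraries where they do the work, as an engineer would, in place of code of your own. Each camera call takes 0.05 s, during which the arm holds its last target.

### The job

The slide scanner has finished: slide the thumb latch on its front deck, under the camera arm, sideways so that the sprung chamber cover flies open. Then lift the white slide rack out of the chamber and set it down gently, upright and flat on the floor of the shallow metal tray (it holds glass: do not drop it), leave the cover open, and do not shift the storage box, the bottle or the mouse.

Things in the scene. Friction and masses are not known exactly. Their poses are not given: they have to be found in the camera images.
- scanner: Cream slide scanner, fixed: a flat base 210 (x) x 280 (y) x 65 mm high (its top is the deck); origin at the centre of its underside; its -x side is the front, towards the robot. At its left front a column 60 x 40 mm (x -97..-37, y 90..130 mm in this frame) rises to z 243 mm and carries the camera arm (see boom_under).
- boom_under (a point): Middle of the underside of the camera arm, 150 mm above the deck, right over the latch; axes as the scanner's. The arm is a bar 35 (x) x 25 (z) mm along y, from the column to 60 mm beyond this point (-y); a lens (28 mm across) hangs 10 mm below this point, a flat black camera 36 mm across sits on top, up to 40 mm above it. A vertical tool cannot reach the latch: lean it back to the scanner's -x by 25 to 50 degrees.
- chamber_floor (a point): Centre of the floor of the chamber, a pit 110 (x) x 140 (y) mm with upright walls, 45 mm deep below the deck; axes as the scanner's. The cover closes it. Once the cover is open the space above is free: the camera arm stays 85 mm to the front (-x) of this centre, the open cover stands 65 mm behind it (+x).
- latch_nub (a point): Centre of the top of the latch's black thumb nub, 14 x 14 mm, top 19 mm above the deck; its lowest 5 mm is a plate 18 (x) x 26 (y) mm. Axes as the scanner's. At latch 0 it lies at x -75, y -50, z 84 mm in the scanner's frame. A steel tongue 8 mm wide runs from it to 24 mm towards +x, over a catch tab on the cover's front edge.
- latch_slide (a joint): Latch travel in m: 0 is locked, grows as the latch slides towards the scanner's +y (towards the column), end stop at 0.018. It starts between 0 and 0.002. The tongue leaves the catch at about 0.008; push it to about 0.012 or more to be sure. Friction about 2 N, no return spring: it stays where it is left.
- cover_lid (a joint): Cover angle in rad: 0 closed, about 1.9 (109 degrees, leaning back beyond upright) fully open against its stop. Its spring opens it fully by itself in about half a second once the latch is slid, and holds it open. The hinge line is at the scanner's rear (+x).
- cover_edge (a point): Middle of the top of the cover's free (front) edge. The cover is a grey plate 130 mm long from the hinge line forward, 160 mm wide, 5 mm thick; the free edge sweeps up and back (+x) as it opens. Closed, this point is at x -42, y -50, z 71 mm in the scanner's frame.
- rack_mid (a point): Centre of the white plastic slide rack (18 mm above its underside), loose: 84 (x, long) x 32 (y) x 36 (z) mm, about 0.13 kg, five glass slides standing inside, level with its top or lower. It stands on the chamber's floor under the cover, long side roughly along the scanner's x. Grip it across its 32 mm width.
- tray_floor (a point): Centre of the inner floor of the shallow open aluminium tray, 4 mm above the table. Tray 130 (x) x 150 (y) mm outside, walls 4 mm thick and 18 mm high overall; loose, 0.5 kg.
- slide_box: Bystander: closed grey slide storage box 130 (x) x 150 (y) x 38 mm; origin at the centre of its underside. It and the tray may have changed places.
- stain_bottle: Bystander: amber bottle with black cap, 56 mm across, 120 mm high; origin at the centre of its underside.
- mouse: Bystander: black computer mouse 105 x 60 x 32 mm; origin at the centre of its underside.
- rack: The slide rack itself; origin at the centre of its underside (see rack_mid).
There are look-alikes about, which are no part of the job. Of the things that look like the part that bears tray_floor, the middle-sized one is meant.

How it is judged:
On the way, in this order (a step that is already met when the one before it is completed fails the run):
1. the latch is slid (past 6 mm) and the cover has sprung open (past 1.5 rad) while the rack is still in the chamber (value of joint latch_slide above 0.006 m and value of joint cover_lid above 1.5 rad and z of rack_mid in the frame of scanner below 0.06 m), for 0.2 s.
2. the rack is lifted clear of the chamber (z of rack_mid in the frame of scanner above 0.085 m), for 0.1 s.
At the end, for the whole second after the job is handed in: The cover stands open (past 1.5 rad); the rack stands upright (within 0.1 rad) and flat on the tray's floor (its centre 14 to 22 mm above the floor, within 60 mm in x and 70 mm in y of the tray's centre), released and at rest (value of joint cover_lid above 1.5 rad and x of rack_mid in the frame of tray_floor between -0.06 and 0.06 m and y of rack_mid in the frame of tray_floor between -0.07 and 0.07 m and z of rack_mid in the frame of tray_floor between 0.014 and 0.022 m and angle between rack_mid's own z axis and vertical below 0.1 rad and linear speed of rack below 0.02 m/s and contact force between the fingers and rack below 0.1 N); the robot touches nothing.
It fails at once if the grey slide storage box is shifted by more than 30 mm (distance of slide_box from where it was at the start of the episode above 0.03 m).
It fails at once if the amber bottle is shifted by more than 30 mm (distance of stain_bottle from where it was at the start of the episode above 0.03 m).
It fails at once if the computer mouse is shifted by more than 30 mm (distance of mouse from where it was at the start of the episode above 0.03 m).
It fails at once if the rack is dropped (falls out of the fingers at more than 0.6 m/s, about 18 mm of free fall) (linear speed of rack above 0.6 m/s and contact force between the fingers and rack below 0.05 N).
It fails at once if the rack is tipped by more than 60 degrees (angle between rack_mid's own z axis and vertical above 1.05 rad).
It also fails if it takes over 72 s, if anything falls off the work surface, if the arm or the gripper's body presses on something with over 40 N, if the wrist force passes 120 N, or if a joint passes its speed limit or range.

## Working session

There is one attempt and no reset: what is moved stays moved. The work goes in short steps, Python scripts to look and compute and a tool call to move; the robot and the scene stay as the last step left them, time stands still between calls to the robot, and variables do not carry over. Pictures are saved under pics/ and viewed, and the job is handed in when it is done.

Besides the shell and the picture viewer there is one more tool, called after ">>>" as name(argument=value, ...) on one line, values as JSON. carry_out: Moves the arm, as the interface text tells. Its arguments: {"type":"object","properties":{"motion":{"type":"array","items":{"type":"number"}},"squeeze":{"type":"number"}},"required":["motion"]}

```bash
ls; mkdir -p pics
cat > h.py <<'E'
import numpy as np, cv2
from scipy.spatial.transform import Rotation as R
from plant import robot, imaging, models
E
python3 - <<'E'
from h import *
s=robot.read_state(); print({k:np.round(v,4) for k,v in s.items()})
for n in ["side","top","wrist"]:
    m=imaging.camera_model(n); print(n,m)
    cv2.imwrite(f"pics/{n}0.png",imaging.read_camera(n))
E
```

```text
pics
{'t': np.float64(0.0), 'q': array([-1.3514,  0.1311,  1.4893,  0.    ,  1.523 , -0.0854]), 'dq': array([ 0.0006, -0.0004,  0.0016, -0.0015, -0.0011, -0.0007]), 'joint_torque': array([-3.00000e-04, -5.59846e+01, -4.91758e+01,  7.68000e-02,
        3.56000e-02, -2.00000e-04]), 'tool_pos': array([ 0.18  , -0.5718,  0.2154]), 'orientation': array([-0.3161,  2.0591, -2.0554]), 'force': array([-0.3795,  0.9534, -1.1331]), 'wrist_torque': array([0.0244, 0.0155, 0.0124]), 'opening': np.float64(0.0927)}
side {'K': array([[516.98750191,   0.        , 326.11351299],
       [  0.        , 516.98750191, 202.76085028],
       [  0.        ,   0.        ,   1.        ]]), 'position': array([-0.50953   ,  0.71994652,  1.35075913]), 'orientation': array([-1.28308369,  2.28460888, -0.94952527])}
top {'K': array([[459.44283607,   0.        , 321.69607799],
       [  0.        , 459.44283607, 204.2235376 ],
       [  0.        ,   0.        ,   1.        ]]), 'position': array([0.27545312, 0.0895176 , 1.48753827]), 'orientation': array([-2.15489547,  2.13031278, -0.1867918 ])}
wrist {'K': array([[309.70691629,   0.        , 324.27340046],
       [  0.        , 309.70691629, 203.51855907],
       [  0.        ,   0.        ,   1.        ]]), 'position': array([ 0.25119852, -0.54871786,  0.38363767]), 'orientation': array([ 2.34271399, -1.71864015, -0.24630492])}
```

View pics/top0.png

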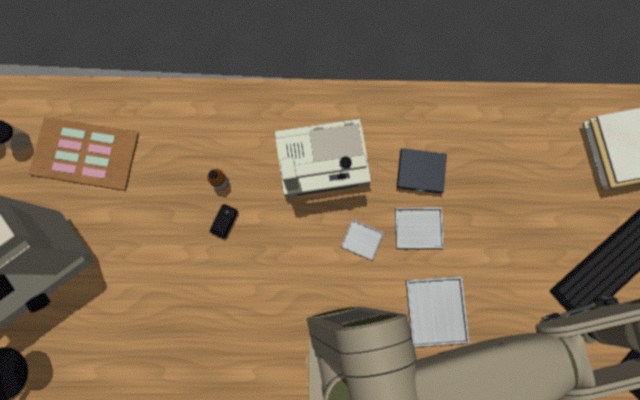

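View pics/side0.png

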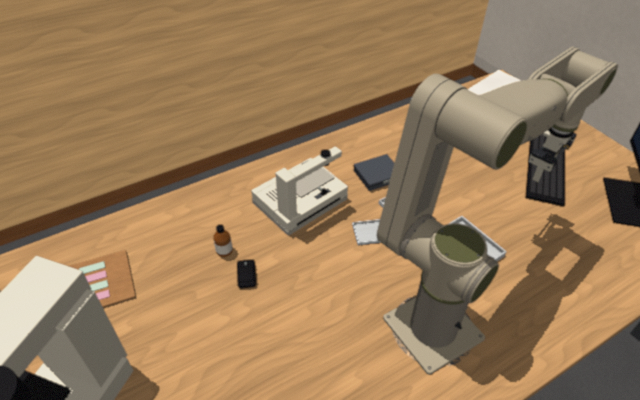

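View pics/wrist0.png

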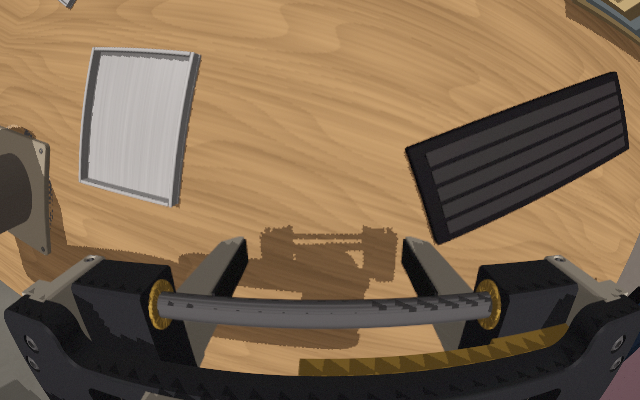

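Top view: scanner at (323,158), grey box (422,170), bottle (217,178), mouse (224,221). There are three trays, at (362,240), (419,228) and (437,311). Next I measure sizes and poses.

```bash
cat >> h.py <<'E'
def ray(m,px):
    K=m["K"];d=np.array([(px[0]-K[0,2])/K[0,0],(px[1]-K[1,2])/K[1,1],1.])
    return R.from_rotvec(m["orientation"]).apply(d)
def onplane(m,px,z):
    d=ray(m,px);p=np.array(m["position"]);return p+d*(z-p[2])/d[2]
def proj(m,P):
    c=R.from_rotvec(m["orientation"]).inv().apply(np.atleast_2d(P)-m["position"])
    return np.c_[c[:,0]/c[:,2]*m["K"][0,0]+m["K"][0,2],c[:,1]/c[:,2]*m["K"][1,1]+m["K"][1,2]]
def fray(m,px):
    K=m["K"];v=np.array([px[0]-K[0,2],px[1]-K[1,2]]);r=np.hypot(*v);th=r/K[0,0]
    d=np.r_[np.sin(th)*v/max(r,1e-9),np.cos(th)];return R.from_rotvec(m["orientation"]).apply(d)
def fplane(m,px,z):
    d=fray(m,px);p=np.array(m["position"]);return p+d*(z-p[2])/d[2]
def fproj(m,P):
    c=R.from_rotvec(m["orientation"]).inv().apply(np.atleast_2d(P)-m["position"])
    rr=np.hypot(c[:,0],c[:,1]);th=np.arctan2(rr,c[:,2])
    return np.c_[c[:,0],c[:,1]]/rr[:,None]*th[:,None]*m["K"][0,0]+[m["K"][0,2],m["K"][1,2]]
E
python3 - <<'E'
from h import *
img=imaging.read_camera("top");m=imaging.camera_model("top")
np.save("top.npy",img)
for t,z in [("tray_floor",.018),("scanner",.065),("latch_nub",.084),("cover_edge",.071),("slide_box",.038),("stain_bottle",.12),("mouse",.03)]:
    for o in models.outline_of("top",t):
        mk=o["pixels"].astype(np.uint8)
        cs,_=cv2.findContours(mk,cv2.RETR_EXTERNAL,cv2.CHAIN_APPROX_NONE)
        c=max(cs,key=cv2.contourArea)[:,0].astype(float)
        w=np.array([onplane(m,p,z)[:2] for p in c]).astype(np.float32)
        (cx,cy),(a,b),an=cv2.minAreaRect(w)
        print(t,round(o["confidence"],2),np.round(o["pixel"]),"rect",round(cx,3),round(cy,3),"size",round(a,3),round(b,3),round(an,1))
x=cv2.resize(img[100:360,260:500],None,fx=3,fy=3,interpolation=cv2.INTER_CUBIC)
cv2.imwrite("pics/topc.png",x[:600]);
E
```

```text
tray_floor 0.96 [434. 313.] rect 0.181 -0.29 size 0.202 0.181 4.9
tray_floor 0.72 [364. 239.] rect 0.403 -0.057 size 0.111 0.098 67.2
tray_floor 0.66 [419. 226.] rect 0.442 -0.24 size 0.13 0.153 0.7
scanner 0.67 [324. 161.] rect 0.657 0.074 size 0.224 0.284 10.0
cover_edge 0.77 [334. 146.] rect 0.707 0.031 size 0.106 0.16 9.4
slide_box 0.58 [422. 167.] rect 0.627 -0.248 size 0.156 0.143 83.4
stain_bottle 0.91 [213. 180.] rect 0.571 0.392 size 0.068 0.051 52.1
stain_bottle 0.45 [224. 223.] rect 0.443 0.369 size 0.054 0.094 65.7
stain_bottle 0.18 [341. 173.] rect 0.588 0.015 size 0.016 0.021 0.8
mouse 0.81 [225. 222.] rect 0.455 0.386 size 0.061 0.102 66.1
```

View pics/topc.png

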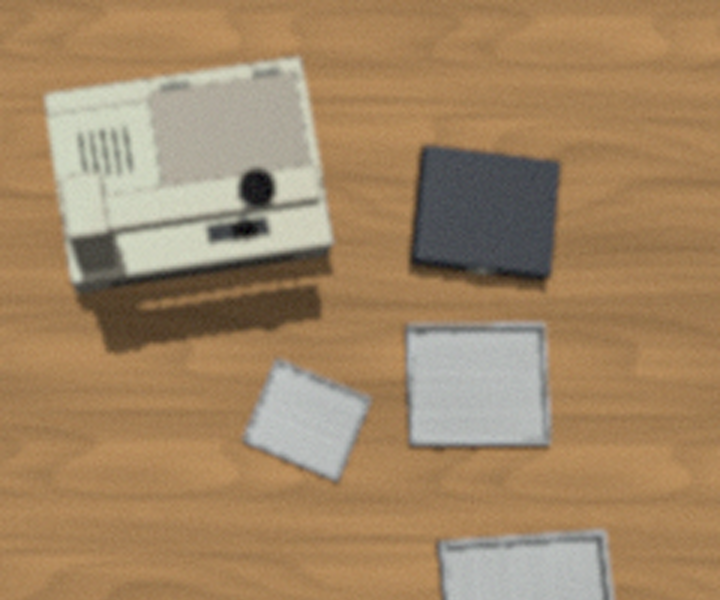

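Run:
```python
from h import *
from scipy.optimize import least_squares
m=imaging.camera_model("top")
# refine with crop corners (subpixel by eye)
c={(-.105,-.14):(330,244),(.105,-.14):(300,58),(.105,.14):(45,95)}
loc=np.array([[k[0],k[1],.065] for k in c]+[[-.075,-.05,.0705+.0135]])
px=np.array([[260+(v[0]-.5)/3,100+(v[1]-.5)/3] for v in list(c.values())+[(243,229)]])
def T(p,l): 
    cc,s=np.cos(p[2]),np.sin(p[2]); return np.c_[p[0]+cc*l[:,0]-s*l[:,1],p[1]+s*l[:,0]+cc*l[:,1],l[:,2]]
f=lambda p:(proj(m,T(p,loc))-px)[:3].ravel()
r=least_squares(f,[.65,.07,.17]);print(r.x,np.degrees(r.x[2]),np.round(r.fun,2))
p=r.x
img=imaging.read_camera("top"); img=np.load("top.npy")
big=cv2.resize(img[100:300,260:500],None,fx=3,fy=3,interpolation=cv2.INTER_CUBIC)
def draw(l,col):
    q=proj(m,T(p,np.array(l,float))); q=((q-[260,100])*3+.5).astype(int)
    cv2.polylines(big,[q.reshape(-1,1,2)],True,col,1)
draw([[-.105,-.14,.065],[.105,-.14,.065],[.105,.14,.065],[-.105,.14,.065]],(0,0,255))
draw([[-.042,-.13,.071],[.088,-.13,.071],[.088,.03,.071],[-.042,.03,.071]],(255,0,0))
draw([[-.097,.09,.243],[-.037,.09,.243],[-.037,.13,.243],[-.097,.13,.243]],(0,255,0))
draw([[-.082,-.057,.084],[-.068,-.057,.084],[-.068,-.043,.084],[-.082,-.043,.084]],(0,255,255))
draw([[-.0925,-.11,.24],[-.0575,-.11,.24],[-.0575,.09,.24],[-.0925,.09,.24]],(255,255,0))
cv2.imwrite("pics/fit.png",big)
ms=imaging.camera_model("side"); sd=imaging.read_camera("side")
sb=cv2.resize(sd[130:250,235:375],None,fx=5,fy=5,interpolation=cv2.INTER_CUBIC)
def draws(l,col):
    q=proj(ms,T(p,np.array(l,float))); q=((q-[235,130])*5+.5).astype(int)
    cv2.polylines(sb,[q.reshape(-1,1,2)],True,col,1)
draws([[-.105,-.14,.065],[.105,-.14,.065],[.105,.14,.065],[-.105,.14,.065]],(0,0,255))
draws([[-.097,.09,.243],[-.037,.09,.243],[-.037,.13,.243],[-.097,.13,.243]],(0,255,0))
draws([[-.082,-.057,.084],[-.068,-.057,.084],[-.068,-.043,.084],[-.082,-.043,.084]],(0,255,255))
cv2.imwrite("pics/fits.png",sb)
for o in models.outline_of("side","latch_nub")+models.outline_of("side","scanner"): print(o["confidence"],o["pixel"])
```

```text
[0.66299041 0.07412002 0.160717  ] 9.208405754704293 [ 0.79  0.59 -0.   -0.2  -0.8  -0.44]
0.74 [299.8, 193.9]
```

View pics/fit.png

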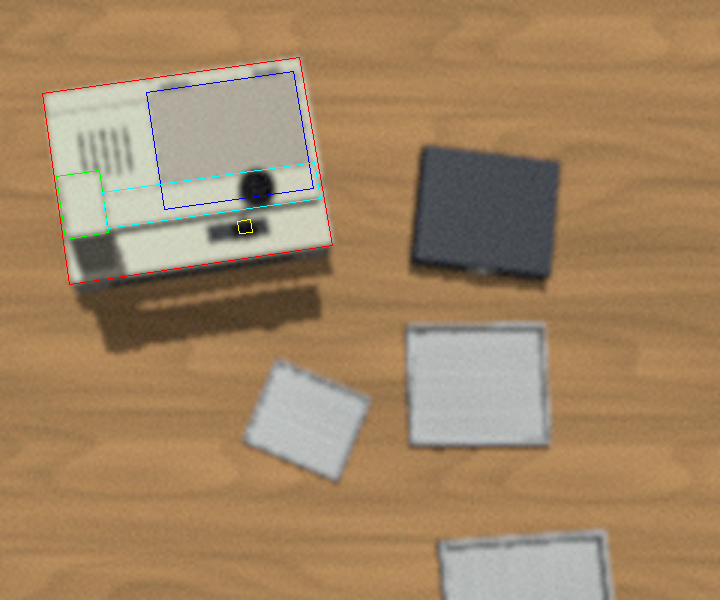

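View pics/fits.png

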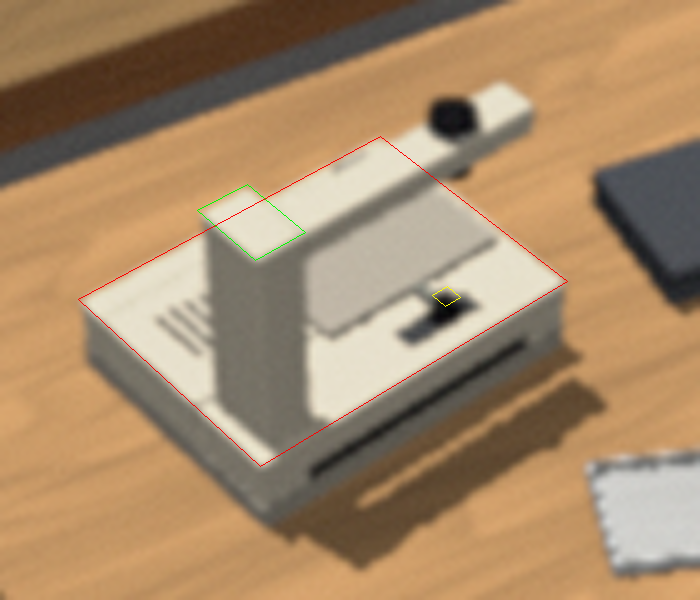

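```bash
cat >> h.py <<'E'
SC=np.array([.663,.0741]);YAW=0.1607
def s2w(l):
    l=np.array(l,float);c,s=np.cos(YAW),np.sin(YAW)
    return np.array([SC[0]+c*l[0]-s*l[1],SC[1]+s*l[0]+c*l[1],l[2]])
# tool matrix: y down leaned by L toward scanner +x at tip (body back -x); z = sgn*scanner y
def Rt(L,yaw=YAW,sgn=1):
    L=np.radians(L)
    yv=np.array([np.sin(L),0,-np.cos(L)]);zv=np.array([0,sgn,0.]);xv=np.cross(yv,zv)
    return R.from_euler('z',yaw)*R.from_matrix(np.c_[xv,yv,zv])
def delta(tp,Rtar,n):
    """rows of straight move from measured pose; prints rows"""
    s=robot.read_state();R0=R.from_rotvec(s["orientation"]);p=np.array(s["tool_pos"])
    rv=(R0.inv()*Rtar).as_rotvec();d=(np.array(tp)-p)
    print("t",s["t"],"pos",p.round(4),"dist",np.linalg.norm(d).round(4),"ang",np.degrees(np.linalg.norm(rv)).round(2),"force",np.round(s["force"],1),"open",round(s["opening"],4))
    for k in range(n):
        Rk=R0*R.from_rotvec(rv*k/n)
        print(np.round(Rk.inv().apply(d/n),4).tolist(),np.round(np.degrees(rv/n),2).tolist())
E
python3 - <<'E'
from h import *
s=robot.read_state();R0=R.from_rotvec(s["orientation"]);print(R0.as_matrix().round(3))
mw=imaging.camera_model("wrist");print("cam in tool",R0.inv().apply(mw["position"]-s["tool_pos"]))
for sg in (1,-1):
  print(sg,np.degrees((R0.inv()*Rt(40,sgn=sg)).magnitude()))
nub=s2w([-.075,-.05,.084]);print("nub",nub,"chamber",s2w([.01,-.05,.02]))
# waypoint 1: in front of nub, high
ay=Rt(40).apply([0,1,0])
tip=s2w([-.075,-.05,.079]);tcp=tip-.019*ay
print("tcp final",tcp,"waypt",tcp-.15*ay)
E
```

```text
[[-0.954 -0.     0.3  ]
 [-0.3   -0.    -0.954]
 [ 0.    -1.     0.   ]]
cam in tool [-0.07493744 -0.16813132 -0.00094033]
1 172.24384098436462
-1 40.81082328334331
nub [0.5969668  0.01274353 0.084     ] chamber [0.68087162 0.02634432 0.02      ]
tcp final [0.58491119 0.01078935 0.09355484] waypt [ 0.48973535 -0.00463845  0.20846151]
```

>>> carry_out(motion=[-0.03,-0.003,-0.03,0,0,0,-0.3,-0.03,-0.003,-0.03,0,0,0,-0.3,-0.03,-0.003,-0.03,0,0,0,-0.3,-0.03,-0.003,-0.03,0,0,0,-0.3,-0.03,-0.003,-0.03,0,0,0,-0.3], squeeze=6)

```text
t: 1.25
tool_pos: [0.278, -0.3816, 0.2294]
orientation: [-0.31, 2.064, -2.06]
force: [0.9, -0.2, -0.5]
opening: 0.0576
```

>>> carry_out(motion=[-0.03,-0.003,-0.03,0,0,0,-0.3,-0.03,-0.003,-0.03,0,0,0,-0.3,-0.03,-0.003,-0.03,0,0,0,-0.3,-0.03,-0.003,-0.03,0,0,0,-0.3,-0.03,-0.003,-0.03,0,0,0,-0.3])

```text
t: 1.75
tool_pos: [0.3802, -0.1867, 0.2464]
orientation: [-0.304, 2.061, -2.063]
force: [1.1, -0.5, 0.5]
opening: 0.0326
```

Run:
```python
from h import *
s=robot.read_state();print(s["q"].round(3))
delta([.47,-.008,.25],Rt(0,sgn=-1),5)
```

```text
[-5.780e-01 -3.780e-01  1.901e+00  1.000e-03  1.616e+00  6.970e-01]
t 1.75 pos [ 0.3802 -0.1867  0.2464] dist 0.2 ang 7.7 force [ 1.1 -0.5  0.5] open 0.0326
[-0.0276, -0.0007, -0.029] [-0.01, 1.54, -0.02]
[-0.0268, -0.0007, -0.0297] [-0.01, 1.54, -0.02]
[-0.026, -0.0007, -0.0304] [-0.01, 1.54, -0.02]
[-0.0252, -0.0007, -0.0311] [-0.01, 1.54, -0.02]
[-0.0243, -0.0007, -0.0318] [-0.01, 1.54, -0.02]
```

>>> carry_out(motion=[-0.027,-0.001,-0.03,0,1.6,0,-0.3,-0.027,-0.001,-0.03,0,1.6,0,-0.3,-0.026,-0.001,-0.03,0,1.6,0,-0.3,-0.026,-0.001,-0.031,0,1.6,0,-0.3,-0.025,-0.001,-0.032,0,1.6,0,-0.3])

```text
t: 2.25
tool_pos: [0.4745, 0.0015, 0.2541]
orientation: [-0.154, 2.136, -2.143]
force: [0.4, -0.7, -0.9]
opening: 0.0326
```

Run:
```python
from h import *
ay=Rt(40,sgn=-1).apply([0,1,0])
tip=s2w([-.075,-.05,.079]);tcp=tip-.019*ay
print(tcp-.10*ay)
delta(tcp-.10*ay,Rt(40,sgn=-1),5)
```

```text
[5.21460628e-01 5.04150216e-04 1.70159289e-01]
t 2.25 pos [0.4745 0.0015 0.2541] dist 0.0962 ang 39.58 force [ 0.4 -0.7 -0.9] open 0.0326
[-0.0091, 0.0169, 0.0015] [-0.08, -0.09, 7.91]
[-0.0067, 0.018, 0.0016] [-0.08, -0.09, 7.91]
[-0.0042, 0.0187, 0.0016] [-0.08, -0.09, 7.91]
[-0.0016, 0.0191, 0.0016] [-0.08, -0.09, 7.91]
[0.0011, 0.0191, 0.0017] [-0.08, -0.09, 7.91]
```

>>> carry_out(motion=[-0.009,0.017,0.0015,0,-0.1,7.9,-0.3,-0.007,0.018,0.0015,0,-0.1,7.9,-0.3,-0.004,0.019,0.0015,0,-0.1,7.9,-0.3,-0.0015,0.019,0.0015,0,-0.1,7.9,-0.3,0.001,0.019,0.0015,0,-0.1,7.9,-0.3])

```text
t: 2.75
tool_pos: [0.5305, 0.0092, 0.1699]
orientation: [0.504, 1.797, -1.698]
force: [-1.4, 1.3, -0.0]
opening: 0.0326
```

```bash
cat > look.py <<'E'
from h import *
import sys
s=robot.read_state();m=imaging.camera_model("wrist");img=imaging.read_camera("wrist")
print(s["q"].round(2))
nubs=[s2w([-.075+a,-.05+b,.084]) for a,b in((-.007,-.007),(.007,-.007),(.007,.007),(-.007,.007))]
q=fproj(m,np.array(nubs)).astype(int);print("pred nub",q.mean(0))
cv2.imwrite(f"pics/{sys.argv[1]}_raw.png",img)
im2=img.copy();cv2.polylines(im2,[q.reshape(-1,1,2)],True,(0,0,255),1)
cover=[s2w(l) for l in([-.042,-.13,.071],[-.042,.03,.071])]
q2=fproj(m,np.array(cover)).astype(int);cv2.polylines(im2,[q2.reshape(-1,1,2)],False,(255,0,0),1)
cv2.imwrite(f"pics/{sys.argv[1]}.png",im2)
for o in models.outline_of("wrist","latch_nub"): print(o["confidence"],o["pixel"])
ay=Rt(40,sgn=-1).apply([0,1,0]);tip=s2w([-.075,-.05,.079]);tcp=tip-.019*ay
print(tcp);delta(tcp,Rt(40,sgn=-1),5)
E
python3 look.py w1
```

```text
[-0.29 -0.79  2.47  0.4   0.84  0.94]
pred nub [332.5 204.5]
0.63 [329.1, 208.0]
[0.58491119 0.01078935 0.09355484]
t 2.85 pos [0.5221 0.011  0.1553] dist 0.0881 ang 0.56 force [-1.3  1.3 -3.4] open 0.0327
[-0.0016, 0.0174, 0.0022] [0.09, 0.07, 0.02]
[-0.0016, 0.0174, 0.0022] [0.09, 0.07, 0.02]
[-0.0016, 0.0174, 0.0021] [0.09, 0.07, 0.02]
[-0.0016, 0.0174, 0.0021] [0.09, 0.07, 0.02]
[-0.0016, 0.0174, 0.0021] [0.09, 0.07, 0.02]
```

View pics/w1.png

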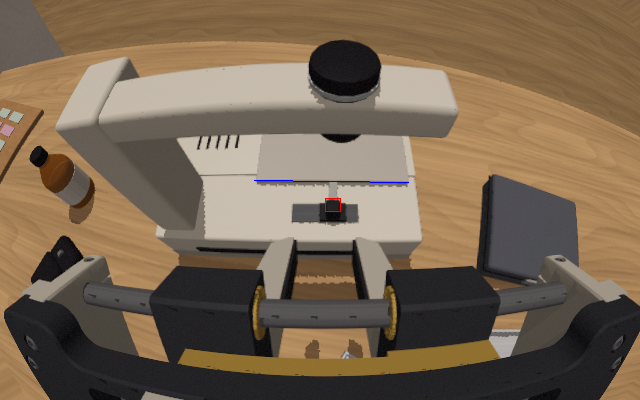

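Wrist view: the black nub on its plate at (333,209) agrees with the fit, and the tongue points to the cover edge at row 182. The fingers (290..357) will straddle it, and the lens at (343,135) stays clear. Approaching along the tool axis.

>>> carry_out(motion=[-0.0016,0.015,0.002,0,0,0,-0.3,-0.0016,0.015,0.002,0,0,0,-0.3,-0.0016,0.015,0.002,0,0,0,-0.3,-0.0016,0.015,0.002,0,0,0,-0.3,0,0,0,0,0,0,-0.3])

```text
t: 3.35
tool_pos: [0.5748, 0.0086, 0.1257]
orientation: [0.49, 1.811, -1.706]
force: [-0.1, 0.5, -0.5]
opening: 0.0324
```

```bash
python3 look.py w2
```

```text
[-0.25 -0.5   2.38  0.44  0.66  0.88]
pred nub [324.   231.75]
0.79 [322.7, 235.3]
[0.58491119 0.01078935 0.09355484]
t 3.45 pos [0.5747 0.0085 0.127 ] dist 0.035 ang 0.61 force [ 0.6  0.5 -0.6] open 0.0326
[0.0027, 0.0065, -0.0001] [0.04, 0.11, -0.03]
[0.0027, 0.0065, -0.0001] [0.04, 0.11, -0.03]
[0.0027, 0.0065, -0.0001] [0.04, 0.11, -0.03]
[0.0027, 0.0065, -0.0001] [0.04, 0.11, -0.03]
[0.0027, 0.0065, -0.0001] [0.04, 0.11, -0.03]
```

View pics/w2.png

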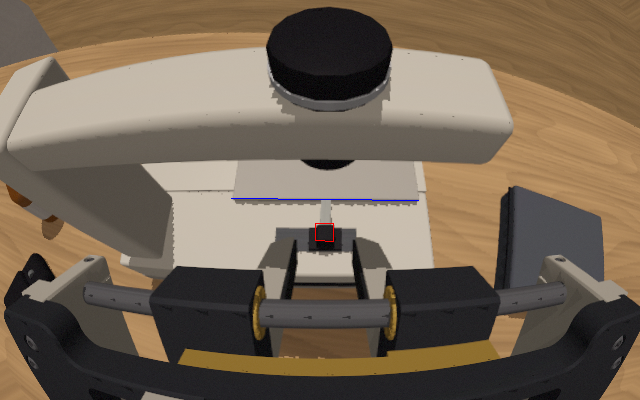

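>>> carry_out(motion=[0.003,0.007,0,0,0.1,0,-0.3,0.003,0.007,0,0,0.1,0,-0.3,0.003,0.007,0,0,0.1,0,-0.3,0.0025,0.0065,0,0,0.1,0,-0.3,0.002,0.006,0,0,0.1,0,-0.3])

```text
t: 3.95
tool_pos: [0.5885, 0.0101, 0.0955]
orientation: [0.503, 1.811, -1.704]
force: [0.0, 0.8, -0.3]
opening: 0.0326
```

```bash
python3 look.py w3
```

```text
[-0.24 -0.39  2.37  0.5   0.56  0.83]
pred nub [323. 237.]
0.93 [323.1, 242.8]
[0.58491119 0.01078935 0.09355484]
t 4.05 pos [0.5878 0.0103 0.0944] dist 0.0031 ang 0.38 force [ 0.3 -0.6 -1.4] open 0.0325
[0.0005, -0.0002, -0.0002] [0.03, 0.02, -0.07]
[0.0005, -0.0002, -0.0002] [0.03, 0.02, -0.07]
[0.0005, -0.0002, -0.0002] [0.03, 0.02, -0.07]
[0.0005, -0.0002, -0.0002] [0.03, 0.02, -0.07]
[0.0005, -0.0002, -0.0002] [0.03, 0.02, -0.07]
```

View pics/w3.png

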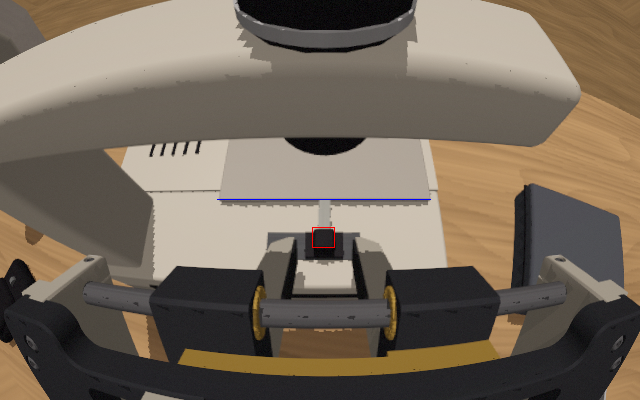

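Fingers straddle the nub at (323,237). Pushing towards the scanner's +y (tool -z).

>>> carry_out(motion=[0,0,-0.005,0,0,0,-0.3,0,0,-0.005,0,0,0,-0.3,0,0,-0.005,0,0,0,-0.3,0,0,-0.005,0,0,0,-0.3,0,0,-0.004,0,0,0,-0.3])

```text
t: 4.55
tool_pos: [0.5837, 0.0356, 0.0949]
orientation: [0.503, 1.813, -1.705]
force: [-0.4, -0.8, 0.2]
opening: 0.0322
```

```bash
python3 look.py w4; python3 -c "
from h import *
cv2.imwrite('pics/top4.png',cv2.resize(imaging.read_camera('top')[100:300,260:500],None,fx=3,fy=3))"
```

```text
[-0.16 -0.41  2.38  0.42  0.53  0.95]
pred nub [363.  235.5]
0.56 [356.4, 234.9]
[0.58491119 0.01078935 0.09355484]
t 4.65 pos [0.5836 0.0358 0.0948] dist 0.0251 ang 0.39 force [0.2 0.4 0.7] open 0.0322
[0.0006, -0.0002, 0.005] [0.03, 0.02, -0.07]
[0.0006, -0.0002, 0.005] [0.03, 0.02, -0.07]
[0.0006, -0.0002, 0.005] [0.03, 0.02, -0.07]
[0.0006, -0.0002, 0.005] [0.03, 0.02, -0.07]
[0.0006, -0.0002, 0.005] [0.03, 0.02, -0.07]
```

View pics/w4.png

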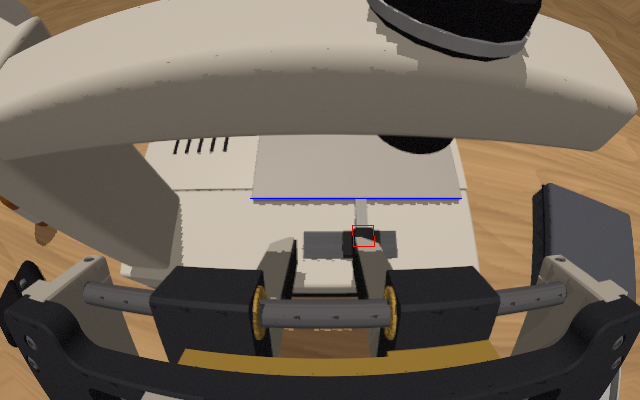

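Run:
```python
from h import *
a=cv2.imread("pics/w4_raw.png")[180:300,250:410];b=cv2.imread("pics/w3_raw.png")[180:300,210:370]
x=np.hstack([cv2.resize(v,None,fx=2.5,fy=4,interpolation=cv2.INTER_CUBIC) for v in(b,a)])
cv2.imwrite("pics/c4.png",x)
s=robot.read_state();m=imaging.camera_model("wrist");Rr=R.from_rotvec(s["orientation"])
for l in ([-.0075,.019,.0161],[.0075,.019,.0161],[0,.019,.0161],[-.0075,0,.0161],[.0075,0,.0161],[-.0075,.019,-.0161],[.0075,.019,-.0161]):
    P=s["tool_pos"]+Rr.apply(l); print(l,P.round(4),fproj(m,P)[0].round(1))
```

```text
[-0.0075, 0.019, 0.0161] [0.6041 0.0226 0.0852] [350.1 222.9]
[0.0075, 0.019, 0.0161] [0.5928 0.0207 0.0755] [349.5 244.1]
[0, 0.019, 0.0161] [0.5985 0.0217 0.0803] [349.8 233.6]
[-0.0075, 0, 0.0161] [0.592  0.0206 0.0997] [352.6 233.7]
[0.0075, 0, 0.0161] [0.5807 0.0187 0.0899] [351.8 256.5]
[-0.0075, 0.019, -0.0161] [0.5989 0.0544 0.0852] [300.5 222.9]
[0.0075, 0.019, -0.0161] [0.5876 0.0525 0.0755] [301.1 244.1]
```

View pics/c4.png

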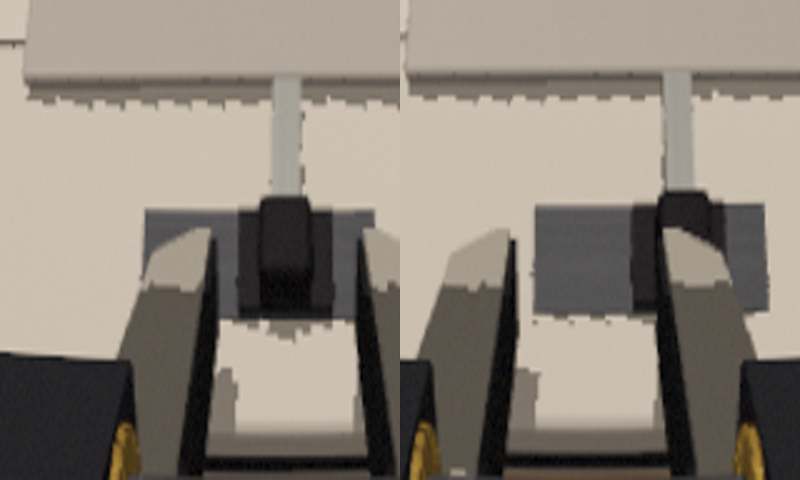

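Run:
```python
from h import *
print("tips",robot.tips_ahead, [a for a in dir(robot) if a[0]!='_'])
s=robot.read_state();m=imaging.camera_model("wrist");Rr=R.from_rotvec(s["orientation"])
h=.0161
for x in(-.0075,0,.0075):
  for y in (-.02,-.01,0,.01,.019):
    q=fproj(m,np.array([s["tool_pos"]+Rr.apply([x,y,z]) for z in(-h,h,-.0463,.0463)]));print(x,y,q.round(0).tolist())
a=cv2.imread("pics/wrist0.png")[200:320,180:460]
cv2.imwrite("pics/c0.png",cv2.resize(a,None,fx=2.8,fy=4,interpolation=cv2.INTER_CUBIC))
```

```text
tips 0.019 ['IKError', 'close_job', 'read_state', 'tips_ahead']
-0.0075 -0.02 [[295.0, 248.0], [356.0, 248.0], [240.0, 247.0], [411.0, 247.0]]
-0.0075 -0.01 [[297.0, 240.0], [354.0, 240.0], [245.0, 240.0], [406.0, 240.0]]
-0.0075 0 [[298.0, 234.0], [353.0, 234.0], [248.0, 233.0], [402.0, 233.0]]
-0.0075 0.01 [[299.0, 228.0], [351.0, 228.0], [252.0, 227.0], [399.0, 227.0]]
-0.0075 0.019 [[300.0, 223.0], [350.0, 223.0], [255.0, 223.0], [395.0, 223.0]]
0 -0.02 [[296.0, 260.0], [355.0, 260.0], [242.0, 259.0], [409.0, 259.0]]
0 -0.01 [[297.0, 252.0], [354.0, 252.0], [246.0, 251.0], [405.0, 251.0]]
0 0 [[299.0, 245.0], [352.0, 245.0], [249.0, 245.0], [401.0, 245.0]]
0 0.01 [[300.0, 239.0], [351.0, 239.0], [253.0, 238.0], [398.0, 238.0]]
0 0.019 [[301.0, 234.0], [350.0, 234.0], [256.0, 233.0], [395.0, 233.0]]
0.0075 -0.02 [[296.0, 272.0], [355.0, 272.0], [243.0, 271.0], [408.0, 271.0]]
0.0075 -0.01 [[298.0, 264.0], [353.0, 264.0], [247.0, 263.0], [404.0, 263.0]]
0.0075 0 [[299.0, 257.0], [352.0, 257.0], [251.0, 256.0], [400.0, 256.0]]
0.0075 0.01 [[300.0, 250.0], [351.0, 250.0], [254.0, 249.0], [397.0, 249.0]]
0.0075 0.019 [[301.0, 244.0], [349.0, 244.0], [257.0, 244.0], [394.0, 243.0]]
```

View pics/c0.png

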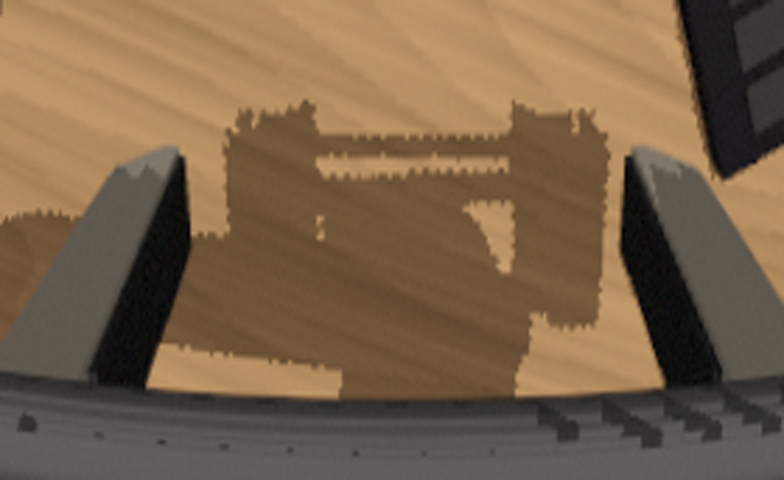

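The latch has not moved. The finger's end sits above the nub: from both wrist pictures the visible tips end about 7 mm behind the reported TCP, not 19 mm ahead. I'll go back, advance about 25 mm further along the tool, and check by force and picture.

>>> carry_out(motion=[0,0,0.005,0,0,0,-0.3,0,0,0.005,0,0,0,-0.3,0,0,0.005,0,0,0,-0.3,0,0,0.005,0,0,0,-0.3,0,0,0.005,0,0,0,-0.3])

```text
t: 5.2
tool_pos: [0.5883, 0.0086, 0.0951]
orientation: [0.502, 1.812, -1.704]
force: [0.3, 0.5, 0.3]
opening: 0.0323
```

>>> carry_out(motion=[0.001,0.004,0,0,0,0,-0.3,0.001,0.004,0,0,0,0,-0.3,0,0.003,0,0,0,0,-0.3,0,0.003,0,0,0,0,-0.3,0,0,0,0,0,0,-0.3])

```text
t: 5.7
tool_pos: [0.5964, 0.0086, 0.0816]
orientation: [0.504, 1.813, -1.706]
force: [-1.3, 0.4, -0.5]
opening: 0.0327
```

```bash
python3 look.py w5
python3 - <<'E'
from h import *
b=cv2.imread("pics/w5_raw.png")[180:300,220:420]
cv2.imwrite("pics/c5.png",cv2.resize(b,None,fx=4,fy=4,interpolation=cv2.INTER_CUBIC))
E
```

```text
[-0.23 -0.33  2.35  0.53  0.52  0.79]
pred nub [318.25 242.  ]
0.72 [5.7, 287.3]
0.66 [316.4, 246.2]
[0.58491119 0.01078935 0.09355484]
t 5.8 pos [0.5964 0.0086 0.082 ] dist 0.0165 ang 0.37 force [-0.4  0.6  0.4] open 0.0325
[0.0002, -0.0032, -0.0008] [0.02, 0.0, -0.07]
[0.0002, -0.0032, -0.0008] [0.02, 0.0, -0.07]
[0.0002, -0.0032, -0.0008] [0.02, 0.0, -0.07]
[0.0002, -0.0032, -0.0008] [0.02, 0.0, -0.07]
[0.0002, -0.0032, -0.0008] [0.02, 0.0, -0.07]
```

View pics/c5.png

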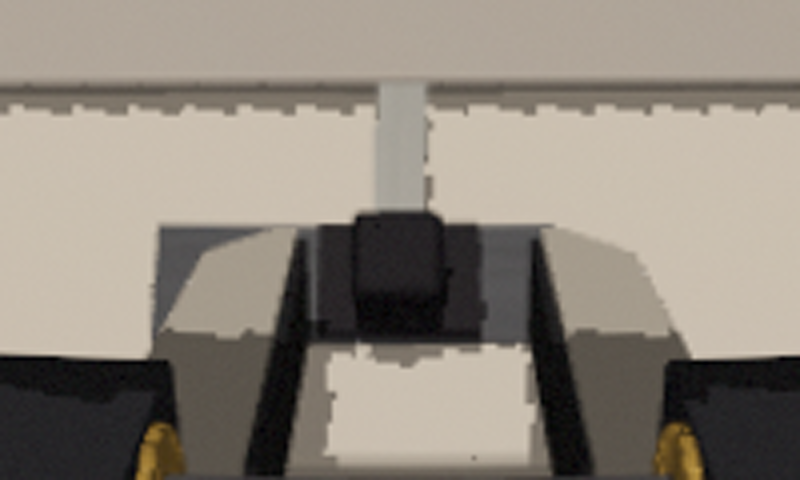

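>>> carry_out(motion=[0,0.004,-0.0005,0,0,0,-0.3,0,0.003,-0.0005,0,0,0,-0.3,0,0.002,-0.0005,0,0,0,-0.3,0,0.002,0,0,0,0,-0.3,0,0,0,0,0,0,-0.3])

```text
t: 6.3
tool_pos: [0.604, 0.0118, 0.0733]
orientation: [0.504, 1.811, -1.705]
force: [-0.1, -0.6, 0.7]
opening: 0.0328
```

```bash
python3 look.py w6
python3 - <<'E'
from h import *
b=cv2.imread("pics/w6_raw.png")[180:300,220:420]
cv2.imwrite("pics/c6.png",cv2.resize(b,None,fx=4,fy=4,interpolation=cv2.INTER_CUBIC))
E
```

```text
[-0.22 -0.29  2.34  0.55  0.49  0.78]
pred nub [321.5 251. ]
0.58 [320.1, 255.6]
[0.58491119 0.01078935 0.09355484]
t 6.4 pos [0.604  0.0117 0.0734] dist 0.0277 ang 0.42 force [-0.7 -0.7 -1. ] open 0.0325
[0.0003, -0.0055, -0.0004] [0.02, 0.01, -0.08]
[0.0003, -0.0055, -0.0004] [0.02, 0.01, -0.08]
[0.0003, -0.0055, -0.0004] [0.02, 0.01, -0.08]
[0.0003, -0.0055, -0.0004] [0.02, 0.01, -0.08]
[0.0003, -0.0055, -0.0004] [0.02, 0.01, -0.08]
```

View pics/c6.png

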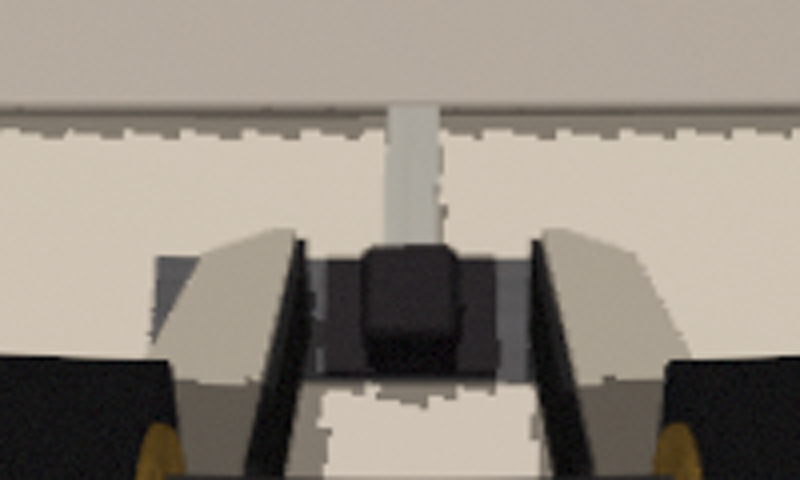

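Fingers now flank the nub at (322,251) with tips clearly beside it. Pushing.

>>> carry_out(motion=[0,0,-0.005,0,0,0,-0.3,0,0,-0.005,0,0,0,-0.3,0,0,-0.005,0,0,0,-0.3,0,0,-0.005,0,0,0,-0.3,0,0,-0.004,0,0,0,-0.3])

```text
t: 6.9
tool_pos: [0.6003, 0.036, 0.0742]
orientation: [0.507, 1.809, -1.706]
force: [0.5, -2.7, -1.9]
opening: 0.0326
```

```bash
python3 look.py w7
```

```text
[-0.15 -0.31  2.35  0.47  0.46  0.9 ]
pred nub [364.5  251.75]
0.77 [337.3, 253.4]
[0.58491119 0.01078935 0.09355484]
t 7.0 pos [0.6002 0.0364 0.0742] dist 0.0356 ang 0.48 force [-1.   0.3  1. ] open 0.0327
[0.0004, -0.0054, 0.0046] [0.0, 0.01, -0.1]
[0.0004, -0.0054, 0.0046] [0.0, 0.01, -0.1]
[0.0004, -0.0054, 0.0046] [0.0, 0.01, -0.1]
[0.0004, -0.0054, 0.0046] [0.0, 0.01, -0.1]
[0.0004, -0.0054, 0.0046] [0.0, 0.01, -0.1]
```

View pics/w7.png

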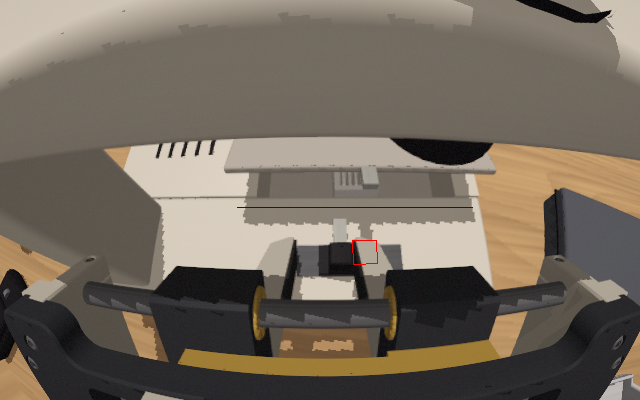

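The cover is springing open (its edge has lifted to row 165 and the pit shows). Backing off.

>>> carry_out(motion=[0,0,0.004,0,0,0,-0.3,0,-0.03,0,0,0,0,-0.3,0,-0.035,0,0,0,0,-0.3,0,-0.03,0,0,0,0,-0.3,-0.01,-0.02,0,0,0,-3,-0.3])

```text
t: 7.5
tool_pos: [0.5264, 0.0229, 0.1583]
orientation: [0.444, 1.857, -1.747]
force: [0.4, 0.9, 0.9]
opening: 0.0327
```

Run:
```python
from h import *
s=robot.read_state();print(s["q"].round(2))
delta([.46,.0,.30],Rt(0,sgn=-1),5)
imgs=[imaging.read_camera("wrist"),imaging.read_camera("top")]
cv2.imwrite("pics/w8.png",imgs[0]);cv2.imwrite("pics/t8.png",imgs[1])
```

```text
[-0.22 -0.7   2.41  0.3   0.86  1.06]
t 7.5 pos [0.5264 0.0229 0.1583] dist 0.1581 ang 36.28 force [0.4 0.9 0.9] open 0.0327
[-0.0056, -0.031, 0.0021] [0.1, 0.01, -7.25]
[-0.0017, -0.0315, 0.0022] [0.1, 0.01, -7.25]
[0.0023, -0.0315, 0.0022] [0.1, 0.01, -7.25]
[0.0063, -0.0309, 0.0023] [0.1, 0.01, -7.25]
[0.0101, -0.0299, 0.0023] [0.1, 0.01, -7.25]
```

View pics/w8.png

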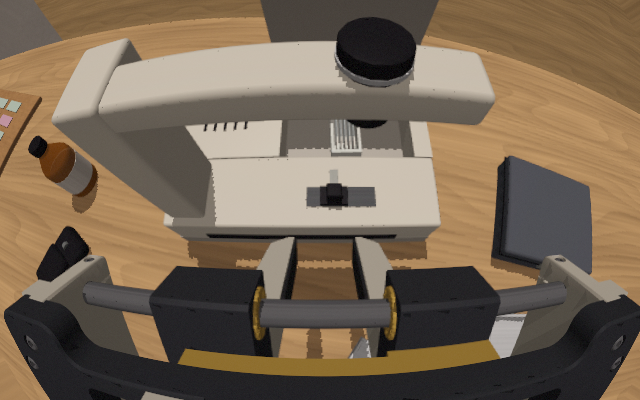

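Cover is open (the grey plate stands behind), and the white rack shows in the pit at (346,136). Now rising, upright, above boom height.

>>> carry_out(motion=[-0.006,-0.031,0.002,0.1,0,-7.2,0,-0.002,-0.032,0.002,0.1,0,-7.2,0,0.002,-0.032,0.002,0.1,0,-7.2,0,0.006,-0.031,0.002,0.1,0,-7.2,0,0.01,-0.03,0.002,0.1,0,-7.2,0.2])

```text
t: 8.1
tool_pos: [0.4534, 0.002, 0.2914]
orientation: [-0.21, 2.156, -2.145]
force: [0.1, 1.3, -0.3]
opening: 0.0507
```

Run:
```python
from h import *
s=robot.read_state();print(s["q"].round(2))
delta([.46,.0,.32],Rt(0,sgn=-1),2)
p=s2w([-.005,-.05,.33]);print(p);delta(p,Rt(0,sgn=-1),7)
m=imaging.camera_model("top");img=imaging.read_camera("top")
for o in models.outline_of("top","rack"): print(o["confidence"],o["pixel"],onplane(m,o["pixel"],.056))
cv2.imwrite("pics/t9.png",cv2.resize(img[100:250,250:470],None,fx=3.6,fy=3.6,interpolation=cv2.INTER_CUBIC))
```

```text
[-0.11 -0.26  1.73 -0.    1.71  1.3 ]
t 8.1 pos [0.4534 0.002  0.2914] dist 0.0294 ang 1.84 force [ 0.1  1.3 -0.3] open 0.0507
[-0.0027, -0.0144, 0.0014] [0.22, 0.07, 0.89]
[-0.0029, -0.0144, 0.0015] [0.22, 0.07, 0.89]
[0.66606488 0.02394418 0.33      ]
t 8.1 pos [0.4534 0.002  0.2914] dist 0.2173 ang 1.84 force [ 0.1  1.3 -0.3] open 0.0507
[-0.0303, -0.0065, 0.0018] [0.06, 0.02, 0.25]
[-0.0303, -0.0063, 0.0018] [0.06, 0.02, 0.25]
[-0.0304, -0.0062, 0.0018] [0.06, 0.02, 0.25]
[-0.0304, -0.0061, 0.0018] [0.06, 0.02, 0.25]
[-0.0304, -0.0059, 0.0018] [0.06, 0.02, 0.25]
[-0.0304, -0.0058, 0.0018] [0.06, 0.02, 0.25]
[-0.0305, -0.0057, 0.0018] [0.06, 0.02, 0.25]
0.47 [333.1, 139.7] [0.72095527 0.03856968 0.056     ]
```

View pics/t9.png

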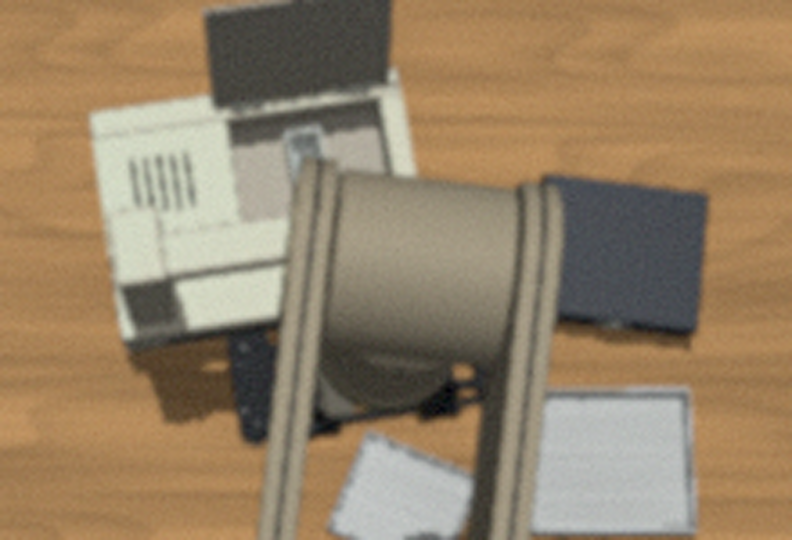

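>>> carry_out(motion=[-0.02,-0.016,0.0018,0.2,0.1,0.8,0.2,-0.03,-0.014,0.0018,0.2,0.1,0.8,0.2,-0.03,-0.006,0.0018,0,0,0,0.2,-0.03,-0.006,0.0018,0,0,0,0.2,-0.03,-0.003,0.0018,0,0,0,0.2])

```text
t: 8.7
tool_pos: [0.6013, 0.0183, 0.3297]
orientation: [-0.178, 2.143, -2.123]
force: [0.3, 0.4, 0.3]
opening: 0.056
```

```bash
cat > rk.py <<'E'
from h import *
import sys
m=imaging.camera_model("wrist");s=robot.read_state();img=imaging.read_camera("wrist")
cv2.imwrite(f"pics/{sys.argv[1]}.png",img)
print(s["q"].round(2),"R err",np.degrees((R.from_rotvec(s["orientation"]).inv()*Rt(0,sgn=-1)).as_rotvec()).round(2))
for o in models.outline_of("wrist","rack")[:2]:
    print(o["confidence"],np.round(o["pixel"]),fplane(m,o["pixel"],.05))
    mk=o["pixels"].astype(np.uint8);cs,_=cv2.findContours(mk,cv2.RETR_EXTERNAL,cv2.CHAIN_APPROX_NONE)
    c=max(cs,key=cv2.contourArea)[:,0].astype(float)
    w=np.array([fplane(m,p,.056)[:2] for p in c]).astype(np.float32)
    print(cv2.minAreaRect(w))
pt=s2w([.01,-.05,.065])
print("pit corners px",[fproj(m,s2w(l))[0].round(0).tolist() for l in([-.045,-.12,.065],[.065,-.12,.065],[.065,.02,.065],[-.045,.02,.065])])
E
python3 rk.py w10
```

```text
[-0.06  0.12  1.3   0.01  1.73  1.34] R err [ 0.53  0.41 -0.14]
0.62 [328. 106.] [0.69023753 0.03192996 0.05      ]
((0.6910495758056641, 0.028725173324346542), (0.08606281876564026, 0.033987414091825485), 9.82729721069336)
pit corners px [[380.0, 153.0], [381.0, 76.0], [280.0, 75.0], [280.0, 152.0]]
```

View pics/w10.png

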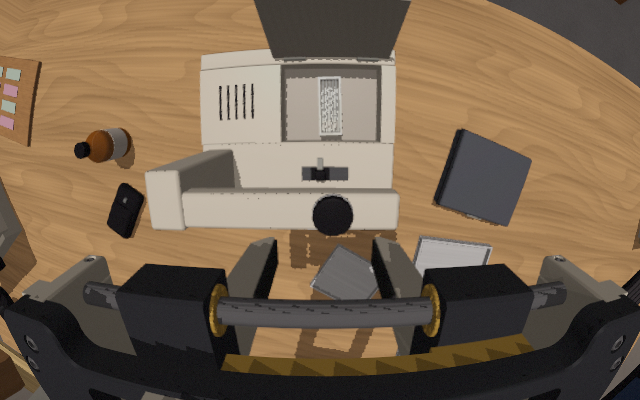

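Rack at (330,106), measured 86x34 mm, centred at (0.691, 0.029), yaw about 9.5°, which matches the known size. Moving above it, then down in stages.

>>> carry_out(motion=[-0.03,0,0.0014,0.2,0.2,0,0.2,-0.03,0,0.0014,0.2,0.2,0,0.2,-0.025,0,0.0014,0.1,0,-0.1,0.2,-0.006,0.02,0,0,0,0,0.2,0,0.03,0,0,0,0,0.2])

```text
t: 9.3
tool_pos: [0.6959, 0.0307, 0.2715]
orientation: [-0.176, 2.141, -2.125]
force: [0.2, -0.2, -0.4]
opening: 0.0556
```

```bash
python3 rk.py w11;python3 - <<'E'
from h import *
delta([.691,.0287,.10],Rt(0,sgn=-1),5)
E
```

```text
[-0.03  0.38  1.1   0.01  1.66  1.37] R err [ 0.41  0.35 -0.16]
0.78 [324. 177.] [0.69393724 0.03317895 0.05      ]
((0.6930344104766846, 0.02970527857542038), (0.08806783705949783, 0.031495898962020874), 10.209390640258789)
pit corners px [[381.0, 231.0], [385.0, 147.0], [271.0, 146.0], [274.0, 231.0]]
t 9.4 pos [0.692  0.0307 0.2649] dist 0.1649 ang 0.81 force [-0.7 -0.2 -1.8] open 0.0557
[-0.0, 0.033, 0.0007] [0.11, 0.06, 0.11]
[0.0, 0.033, 0.0006] [0.11, 0.06, 0.11]
[0.0001, 0.033, 0.0005] [0.11, 0.06, 0.11]
[0.0001, 0.033, 0.0005] [0.11, 0.06, 0.11]
[0.0002, 0.033, 0.0004] [0.11, 0.06, 0.11]
```

View pics/w11.png

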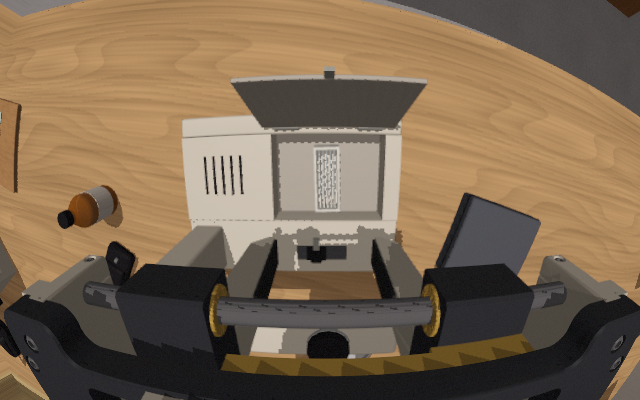

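>>> carry_out(motion=[0,0.036,0.0007,0.1,0.1,0.1,0.2,0,0.036,0.0005,0.1,0.1,0.1,0.2,0,0.036,0.0005,0.1,0.1,0.1,0.2,0,0.036,0.0005,0.1,0.1,0.1,0.2,0,0.02,0.0005,0.1,0.1,0.1,0.2])

```text
t: 9.9
tool_pos: [0.6941, 0.0289, 0.1054]
orientation: [-0.155, 2.135, -2.129]
force: [-0.8, -0.3, 0.4]
opening: 0.0557
```

```bash
python3 rk.py w12;python3 - <<'E'
from h import *
delta([.692,.0292,.018],Rt(0,sgn=-1),5)
E
```

```text
[-0.03  0.44  1.33  0.    1.36  1.38] R err [ 0.1  -0.07 -0.83]
0.71 [322. 216.] [0.69452099 0.03114921 0.05      ]
((0.6936971545219421, 0.029846634715795517), (0.08897092938423157, 0.03300001844763756), 11.32050895690918)
0.38 [305. 338.] [0.57428143 0.02829576 0.05      ]
((0.5765725374221802, 0.024947475641965866), (0.03056102804839611, 0.02879067324101925), 7.09437894821167)
pit corners px [[411.0, 301.0], [425.0, 167.0], [227.0, 167.0], [241.0, 301.0]]
t 10.0 pos [0.693  0.0289 0.1044] dist 0.0864 ang 0.65 force [-0.9 -0.8  0. ] open 0.0556
[0.0004, 0.0173, -0.0] [0.03, -0.02, -0.13]
[0.0003, 0.0173, -0.0001] [0.03, -0.02, -0.13]
[0.0003, 0.0173, -0.0001] [0.03, -0.02, -0.13]
[0.0003, 0.0173, -0.0001] [0.03, -0.02, -0.13]
[0.0002, 0.0173, -0.0001] [0.03, -0.02, -0.13]
```

View pics/w12.png

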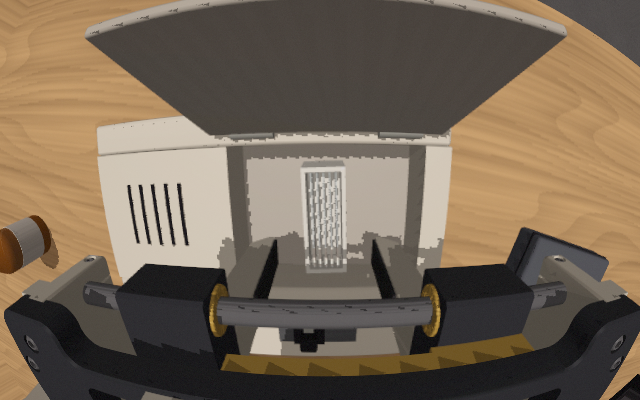

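>>> carry_out(motion=[0,0.016,0,0,0,0,0.2,0,0.016,0,0,0,0,0.2,0,0.016,0,0,0,0,0.2,0,0.012,0,0,0,0,0.2,0,0.002,0,0,0,0,0.2])

```text
t: 10.5
tool_pos: [0.6977, 0.029, 0.045]
orientation: [-0.148, 2.132, -2.125]
force: [-0.3, -0.1, 0.5]
opening: 0.0554
```

```bash
python3 rk.py w13;python3 - <<'E'
from h import *
delta([.693,.0295,.018],Rt(0,sgn=-1),2)
E
```

```text
[-0.03  0.5   1.36  0.01  1.26  1.37] R err [ 0.08 -0.06 -1.2 ]
0.9 [322. 237.] [0.70510394 0.03202358 0.05      ]
((0.7034420371055603, 0.03151090070605278), (0.07326940447092056, 0.032510630786418915), 10.985621452331543)
0.18 [604. 275.] [ 0.70001703 -0.21663825  0.05      ]
((0.7037879824638367, -0.2106650322675705), (0.16513027250766754, 0.01837105304002762), 77.20962524414062)
pit corners px [[430.0, 353.0], [458.0, 191.0], [193.0, 191.0], [220.0, 353.0]]
t 10.6 pos [0.6982 0.029  0.0463] dist 0.0288 ang 1.26 force [-0.3  0.6 -0.7] open 0.0559
[0.0029, 0.0141, -0.0006] [0.03, -0.03, -0.63]
[0.0027, 0.0141, -0.0006] [0.03, -0.03, -0.63]
```

View pics/w13.png

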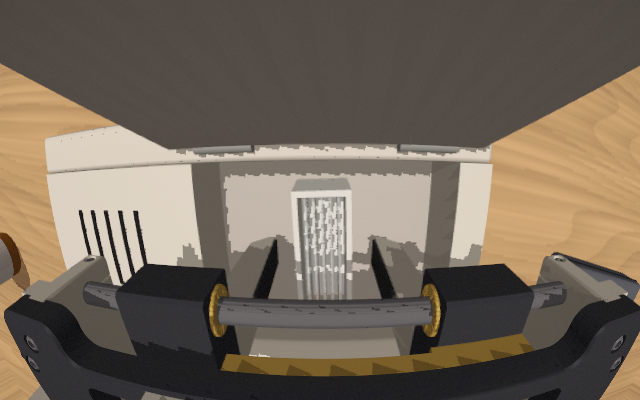

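>>> carry_out(motion=[0.003,0.01,-0.0005,0,0,-0.6,0.2,0.003,0.01,-0.0005,0,0,-0.6,0.2,0,0.006,0,0,0,0,0.2,0,0.003,0,0,0,0,0.2,0,0,0,0,0,0,0.2])

```text
t: 11.1
tool_pos: [0.6941, 0.0292, 0.0182]
orientation: [-0.168, 2.137, -2.136]
force: [-2.9, -0.4, 5.8]
opening: 0.0559
```

```bash
python3 rk.py w14;python3 - <<'E'
from h import *
delta([.693,.0295,.018],Rt(0,sgn=-1),2)
E
```

```text
[-0.03  0.53  1.37  0.    1.24  1.38] R err [ 0.02 -0.04 -0.18]
0.7 [323. 249.] [0.70630881 0.03256583 0.05      ]
((0.7106911540031433, 0.03257974982261658), (0.06014702469110489, 0.03302210941910744), 9.971687316894531)
0.3 [319.  68.] [0.78858002 0.04749867 0.05      ]
((0.8142939209938049, 0.05849286913871765), (0.12137944996356964, 0.44421055912971497), 8.318978309631348)
pit corners px [[443.0, 377.0], [484.0, 199.0], [170.0, 199.0], [209.0, 377.0]]
t 11.2 pos [0.6941 0.0292 0.0182] dist 0.0012 ang 0.19 force [-1.2  0.5  1.6] open 0.0561
[0.0005, 0.0001, -0.0003] [0.01, -0.02, -0.09]
[0.0005, 0.0001, -0.0003] [0.01, -0.02, -0.09]
```

View pics/w14.png

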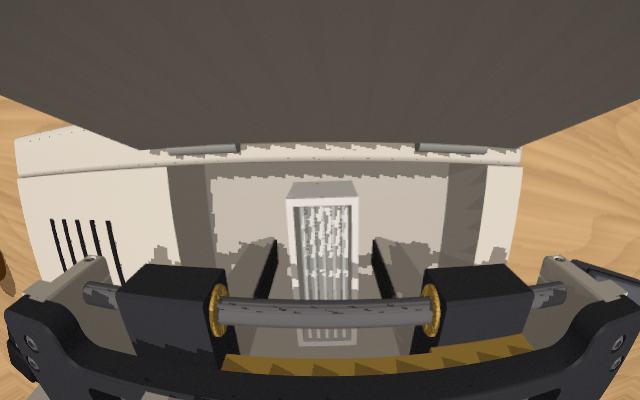

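>>> carry_out(motion=[0,-0.002,0,0,0,0,0.2,0,0,0,0,0,0,-0.4,0,0,0,0,0,0,-0.6,0,0,0,0,0,0,-0.6,0,0,0,0,0,0,-0.6], squeeze=15)

```text
t: 11.7
tool_pos: [0.6943, 0.0292, 0.02]
orientation: [-0.167, 2.137, -2.136]
force: [-1.2, -0.4, 1.0]
opening: 0.0323
```

```bash
python3 rk.py w15;python3 - <<'E'
from h import *
m=imaging.camera_model("wrist")
print(fplane(m,(322,197),.056),fplane(m,(326,332),.056))
delta([.693,.0295,.018],Rt(0,sgn=-1),1)
E
```

```text
[-0.03  0.53  1.37  0.    1.24  1.38] R err [ 0.02 -0.05 -0.22]
0.79 [321. 242.] [0.70889205 0.0337414  0.05      ]
((0.7102651596069336, 0.03306984528899193), (0.06065698713064194, 0.03215621039271355), 10.680204391479492)
pit corners px [[443.0, 375.0], [482.0, 198.0], [171.0, 198.0], [210.0, 375.0]]
[0.73282671 0.03705201 0.056     ] [0.65892735 0.02318608 0.056     ]
t 11.8 pos [0.6942 0.0292 0.02  ] dist 0.0024 ang 0.22 force [-0.4 -0.   0.6] open 0.0321
[0.0012, 0.002, -0.0005] [0.01, -0.04, -0.22]
```

View pics/w15.png

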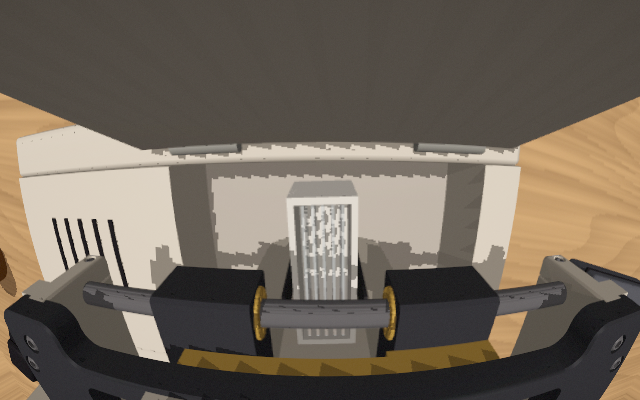

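Opening 32 mm equals the rack's width, so it is gripped. Lifting.

>>> carry_out(motion=[0,-0.01,0,0,0,0,-0.6,0,-0.02,0,0,0,0,-0.6,0,-0.025,0,0,0,0,-0.6,0,-0.03,0,0,0,0,-0.6,0,-0.03,0,0,0,0,-0.6], squeeze=20)

```text
t: 12.3
tool_pos: [0.6887, 0.0292, 0.1326]
orientation: [-0.182, 2.145, -2.14]
force: [1.3, 0.5, -0.9]
opening: 0.0322
```

```bash
python3 rk.py w16;python3 - <<'E'
from h import *
delta([.692,.0295,.345],Rt(0,sgn=-1),5)
E
```

```text
[-0.03  0.43  1.29  0.    1.43  1.38] R err [ 0.16 -0.05  0.55]
0.96 [322. 244.] [0.65283356 0.02634555 0.05      ]
((0.6550904512405396, 0.02572062611579895), (0.11428377032279968, 0.06038419529795647), 10.729677200317383)
pit corners px [[405.0, 278.0], [417.0, 154.0], [238.0, 153.0], [249.0, 278.0]]
t 12.4 pos [0.6926 0.0291 0.1384] dist 0.2066 ang 0.08 force [0.5 1.4 0.4] open 0.0319
[0.0001, -0.0413, -0.0001] [0.01, -0.01, -0.01]
[0.0001, -0.0413, -0.0001] [0.01, -0.01, -0.01]
[0.0001, -0.0413, -0.0001] [0.01, -0.01, -0.01]
[0.0001, -0.0413, -0.0001] [0.01, -0.01, -0.01]
[0.0001, -0.0413, -0.0001] [0.01, -0.01, -0.01]
```

View pics/w16.png

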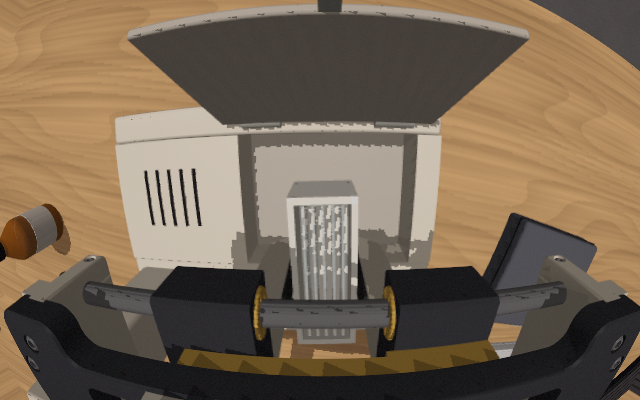

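Rack comes with the fingers, level. Continuing up.

>>> carry_out(motion=[0,-0.035,0,0,0,0,-0.6,0,-0.04,0,0,0,0,-0.6,0,-0.04,0,0,0,0,-0.6,0,-0.04,0,0,0,0,-0.6,0,-0.025,0,0,0,0,-0.6])

```text
t: 12.9
tool_pos: [0.6887, 0.029, 0.3151]
orientation: [-0.187, 2.147, -2.142]
force: [-0.0, 0.0, -0.9]
opening: 0.032
```

Run:
```python
from h import *
delta([.442,-.24,.30],Rt(0,yaw=0.05,sgn=-1),10)
m=imaging.camera_model("top");img=imaging.read_camera("top")
for o in models.outline_of("top","tray_floor"):
    print(round(o["confidence"],2),np.round(o["pixel"]))
cv2.imwrite("pics/t17.png",cv2.resize(img[100:300,250:510],None,fx=3,fy=3,interpolation=cv2.INTER_CUBIC))
```

```text
t 12.9 pos [0.6887 0.029  0.3151] dist 0.3654 ang 6.35 force [-0.   0.  -0.9] open 0.032
[0.0286, 0.0018, 0.0226] [0.02, 0.63, 0.08]
[0.0284, 0.0018, 0.023] [0.02, 0.63, 0.08]
[0.0281, 0.0018, 0.0233] [0.02, 0.63, 0.08]
[0.0279, 0.0017, 0.0236] [0.02, 0.63, 0.08]
[0.0276, 0.0017, 0.0239] [0.02, 0.63, 0.08]
[0.0273, 0.0017, 0.0242] [0.02, 0.63, 0.08]
[0.0271, 0.0016, 0.0245] [0.02, 0.63, 0.08]
[0.0268, 0.0016, 0.0248] [0.02, 0.63, 0.08]
[0.0265, 0.0016, 0.0251] [0.02, 0.63, 0.08]
[0.0263, 0.0015, 0.0254] [0.02, 0.63, 0.08]
0.67 [435. 313.]
```

View pics/t17.png

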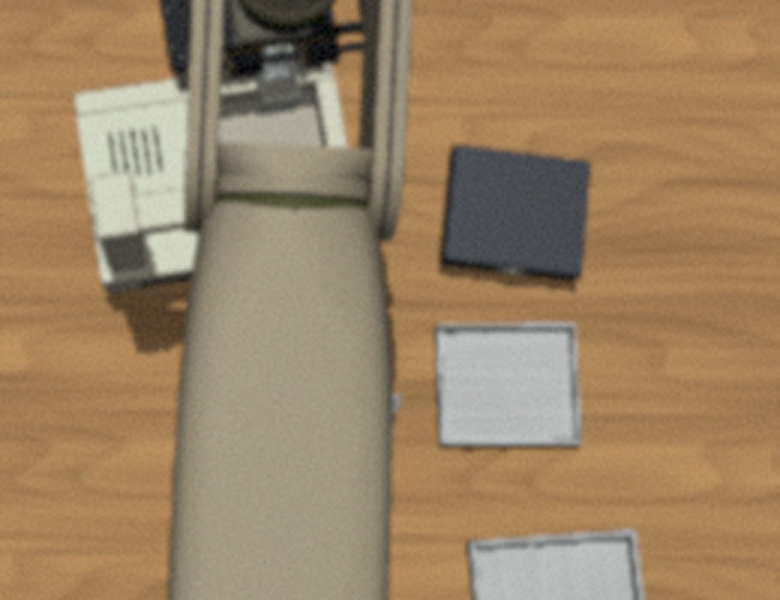

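>>> carry_out(motion=[0.028,0.001,0.023,0,0.6,0,-0.6,0.028,0.001,0.023,0,0.6,0,-0.6,0.028,0.001,0.023,0,0.6,0,-0.6,0.028,0.001,0.024,0,0.6,0,-0.6,0.028,0.001,0.024,0,0.6,0,-0.6])

```text
t: 13.5
tool_pos: [0.5632, -0.1057, 0.2998]
orientation: [-0.146, 2.18, -2.167]
force: [0.9, -0.9, -0.6]
opening: 0.0318
```

>>> carry_out(motion=[0.027,0.001,0.024,0,0.6,0,-0.6,0.027,0.001,0.024,0,0.6,0,-0.6,0.027,0.001,0.025,0,0.6,0,-0.6,0.027,0.001,0.025,0,0.6,0,-0.6,0.02,0.001,0.02,0,0.6,0,-0.6])

```text
t: 14.0
tool_pos: [0.4365, -0.238, 0.2841]
orientation: [-0.103, 2.222, -2.196]
force: [-0.0, -0.2, -1.5]
opening: 0.0322
```

```bash
cat > tr.py <<'E'
from h import *
import sys
m=imaging.camera_model("wrist");s=robot.read_state();img=imaging.read_camera("wrist")
im=img.copy()
for z,c in((.018,(0,0,255)),):
    P=np.array([[.442+a,-.24+b,z] for a,b in((-.065,-.075),(.065,-.075),(.065,.075),(-.065,.075))])
    # densify
    L=np.vstack([np.linspace(P[i],P[(i+1)%4],15) for i in range(4)])
    cv2.polylines(im,[fproj(m,L).astype(int).reshape(-1,1,2)],True,c,1)
cv2.imwrite(f"pics/{sys.argv[1]}.png",im)
print(s["q"].round(2));delta([.442,-.24,float(sys.argv[2])],Rt(0,yaw=.05,sgn=-1),5)
E
python3 tr.py w18 .06
```

```text
[-0.59 -0.13  1.63 -0.01  1.68  0.92]
t 14.05 pos [ 0.4343 -0.2406  0.2836] dist 0.2237 ang 2.28 force [ 0.  -4.1 -1.5] open 0.0324
[-0.0032, 0.0446, 0.0005] [0.13, 0.06, 0.43]
[-0.0029, 0.0446, 0.0004] [0.13, 0.06, 0.43]
[-0.0026, 0.0447, 0.0003] [0.13, 0.06, 0.43]
[-0.0022, 0.0447, 0.0002] [0.13, 0.06, 0.43]
[-0.0019, 0.0447, 0.0001] [0.13, 0.06, 0.43]
```

View pics/w18.png

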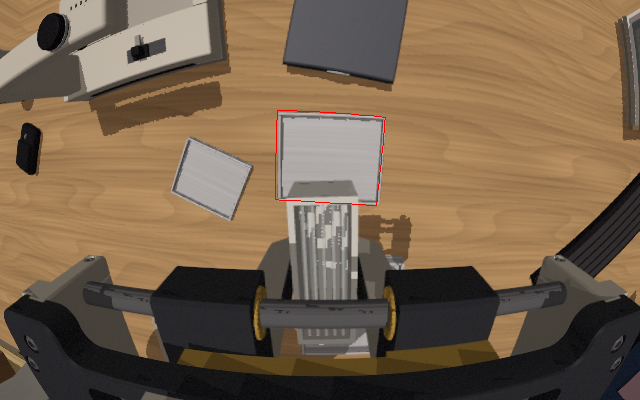

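>>> carry_out(motion=[-0.003,0.043,0.0005,0.1,0,0.4,-0.6,-0.003,0.043,0.0005,0.1,0,0.4,-0.6,-0.003,0.043,0,0.1,0,0.4,-0.6,-0.002,0.043,0,0.1,0,0.4,-0.6,0,0.02,0,0.1,0,0.4,-0.6])

```text
t: 14.55
tool_pos: [0.4374, -0.2403, 0.0804]
orientation: [-0.057, 2.2, -2.194]
force: [-0.8, 0.1, -1.5]
opening: 0.0319
```

```bash
python3 tr.py w19 .012
```

```text
[-0.61 -0.03  1.91  0.    1.26  0.91]
t 14.6 pos [ 0.4356 -0.2391  0.0775] dist 0.0658 ang 0.4 force [-2.2  1.8 -3.8] open 0.0322
[-0.0013, 0.0131, 0.0003] [0.06, 0.0, 0.05]
[-0.0013, 0.0131, 0.0003] [0.06, 0.0, 0.05]
[-0.0013, 0.0131, 0.0003] [0.06, 0.0, 0.05]
[-0.0013, 0.0131, 0.0003] [0.06, 0.0, 0.05]
[-0.0013, 0.0131, 0.0003] [0.06, 0.0, 0.05]
```

View pics/w19.png

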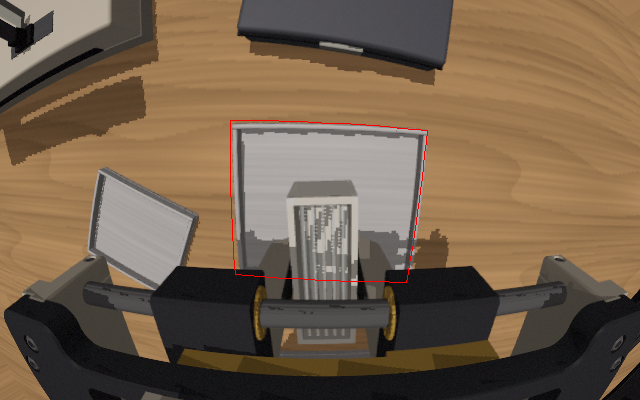

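>>> carry_out(motion=[-0.003,0.015,0,0,0,0,-0.6,-0.002,0.015,0,0,0,0,-0.6,-0.002,0.014,0,0,0,0,-0.6,-0.002,0.012,0,0,0,0,-0.6,0,0.004,0,0,0,0,-0.6])

```text
t: 15.1
tool_pos: [0.4413, -0.2354, 0.0108]
orientation: [-0.067, 2.212, -2.191]
force: [-0.0, -0.7, -0.5]
opening: 0.0323
```

```bash
python3 tr.py w20 .005; python3 -c "
from h import *
cv2.imwrite('pics/s20.png',cv2.resize(imaging.read_camera('side')[170:290,330:530],None,fx=4,fy=4))"
```

```text
[-0.59  0.08  1.94  0.    1.14  0.93]
t 15.15 pos [ 0.4411 -0.2353  0.0106] dist 0.0074 ang 0.84 force [-0.4  0.3 -1.8] open 0.0321
[-0.0001, 0.0011, 0.001] [0.11, 0.0, 0.13]
[-0.0001, 0.0011, 0.001] [0.11, 0.0, 0.13]
[-0.0001, 0.0011, 0.0009] [0.11, 0.0, 0.13]
[-0.0001, 0.0011, 0.0009] [0.11, 0.0, 0.13]
[-0.0001, 0.0011, 0.0009] [0.11, 0.0, 0.13]
```

View pics/w20.png

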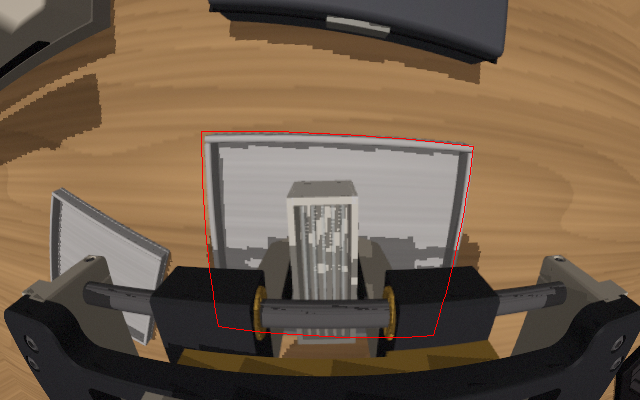

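>>> carry_out(motion=[-0.001,0.0015,0.001,0.2,0,0.2,-0.6,-0.001,0.0015,0.001,0.2,0,0.2,-0.6,0,0.001,0,0.1,0,0.2,-0.6,0,0.001,0,0,0,0,-0.6,0,0,0,0,0,0,-0.6])

```text
t: 15.7
tool_pos: [0.4459, -0.2393, 0.0092]
orientation: [-0.049, 2.19, -2.197]
force: [0.0, 0.9, -1.3]
opening: 0.0319
```

Run:
```python
from h import *
delta([.442,-.237,.004],Rt(0,yaw=.05,sgn=-1),1)
```

```text
t 15.7 pos [ 0.4459 -0.2393  0.0092] dist 0.0069 ang 0.37 force [ 0.   0.9 -1.3] open 0.0319
[0.0038, 0.0052, -0.0025] [-0.2, 0.01, -0.31]
```

>>> carry_out(motion=[0,0.002,0,0,0,0,-0.6,0,0.002,0,0,0,0,-0.6,0,0.001,0,0,0,0,-0.6,0,0.001,0,0,0,0,-0.6,0,0,0,0,0,0,-0.6])

```text
t: 16.2
tool_pos: [0.4464, -0.2397, 0.0041]
orientation: [-0.048, 2.189, -2.197]
force: [-0.5, 0.5, -0.7]
opening: 0.0316
```

```bash
python3 tr.py w21 .004
```

```text
[-0.59  0.09  1.94  0.    1.1   0.93]
t 16.25 pos [ 0.4464 -0.2397  0.004 ] dist 0.0044 ang 0.42 force [-0.7 -0.7  0.5] open 0.0319
[0.0009, 0.0, 0.0] [-0.05, 0.0, -0.07]
[0.0009, 0.0, 0.0] [-0.05, 0.0, -0.07]
[0.0009, 0.0, 0.0] [-0.05, 0.0, -0.07]
[0.0009, 0.0, 0.0] [-0.05, 0.0, -0.07]
[0.0009, 0.0, 0.0] [-0.05, 0.0, -0.07]
```

View pics/w21.png

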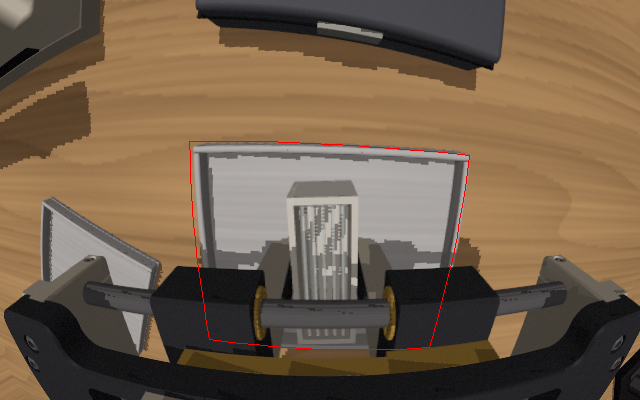

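>>> carry_out(motion=[0,0.001,0,0,0,0,-0.6,0,0.001,0,0,0,0,-0.6,0,0.0005,0,0,0,0,-0.6,0,0,0,0,0,0,-0.6,0,0,0,0,0,0,-0.6], squeeze=8)

```text
t: 16.75
tool_pos: [0.4469, -0.2398, 0.0035]
orientation: [-0.049, 2.189, -2.197]
force: [0.2, 0.4, 0.5]
opening: 0.0321
```

Run:
```python
from h import *
for i in range(3):
    delta([.442,-.237,.004],Rt(0,yaw=.05,sgn=-1),0); imaging.read_camera("top")
```

```text
t 16.75 pos [ 0.4469 -0.2398  0.0035] dist 0.0056 ang 0.42 force [0.2 0.4 0.5] open 0.0321
t 16.8 pos [ 0.4468 -0.2398  0.0035] dist 0.0056 ang 0.42 force [-0.  -0.6  1.9] open 0.0322
t 16.85 pos [ 0.4469 -0.2398  0.0035] dist 0.0056 ang 0.42 force [-0.6  0.4  1.1] open 0.0324
```

Contact: vertical force went from -1.3 N (rack's weight) to about +1 N, at the height expected for the tray floor. Releasing.

>>> carry_out(motion=[0,0,0,0,0,0,-0.2,0,0,0,0,0,0,0,0,0,0,0,0,0,0.15,0,0,0,0,0,0,0.15,0,0,0,0,0,0,0.15])

```text
t: 17.4
tool_pos: [0.4469, -0.2398, 0.0032]
orientation: [-0.048, 2.189, -2.197]
force: [0.1, -0.0, -0.1]
opening: 0.0536
```

```bash
python3 tr.py w22 .004
```

```text
[-0.59  0.09  1.94  0.    1.1   0.93]
t 17.45 pos [ 0.4469 -0.2398  0.0032] dist 0.005 ang 0.42 force [-0.4  0.  -0.3] open 0.0534
[0.001, -0.0002, -0.0] [-0.05, 0.01, -0.07]
[0.001, -0.0002, -0.0] [-0.05, 0.01, -0.07]
[0.001, -0.0002, -0.0] [-0.05, 0.01, -0.07]
[0.001, -0.0002, -0.0] [-0.05, 0.01, -0.07]
[0.001, -0.0002, -0.0] [-0.05, 0.01, -0.07]
```

View pics/w22.png

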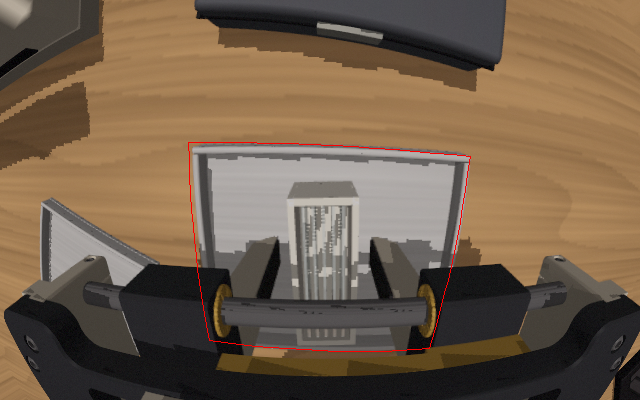

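Released: fingers are clear on both sides and the rack stayed put. Going straight up.

>>> carry_out(motion=[0,-0.01,0,0,0,0,0.15,0,-0.02,0,0,0,0,0.15,0,-0.03,0,0,0,0,0.15,0,-0.04,0,0,0,0,0.15,0,-0.04,0,0,0,0,0.15])

```text
t: 17.95
tool_pos: [0.4414, -0.2362, 0.1428]
orientation: [-0.061, 2.203, -2.194]
force: [1.4, -0.6, -0.5]
opening: 0.0537
```

>>> carry_out(motion=[0,-0.04,0,0,0,0,0.15,0,-0.04,0,0,0,0,0.15,0.03,-0.02,0,0,0,0,0.15,0.03,0,0,0,0,0,0.15,0,0,0,0,0,0,0.15])

```text
t: 18.45
tool_pos: [0.3827, -0.241, 0.2598]
orientation: [-0.049, 2.184, -2.198]
force: [0.7, -0.3, -0.6]
opening: 0.0534
```

```bash
python3 tr.py w23 .2
python3 - <<'E'
from h import *
m=imaging.camera_model("wrist")
for o in models.outline_of("wrist","rack")[:2]:
    mk=o["pixels"].astype(np.uint8);cs,_=cv2.findContours(mk,cv2.RETR_EXTERNAL,cv2.CHAIN_APPROX_NONE)
    c=max(cs,key=cv2.contourArea)[:,0].astype(float)
    print(o["confidence"],o["pixel"],cv2.minAreaRect(np.array([fplane(m,p,.04)[:2] for p in c]).astype(np.float32)))
img=imaging.read_camera("top");mt=imaging.camera_model("top")
for t,z in (("slide_box",.038),("stain_bottle",.12),("mouse",.03)):
    for o in models.outline_of("top",t)[:1]:
        c,_=cv2.findContours(o["pixels"].astype(np.uint8),cv2.RETR_EXTERNAL,cv2.CHAIN_APPROX_NONE);c=max(c,key=cv2.contourArea)[:,0].astype(float)
        print(t,cv2.minAreaRect(np.array([onplane(mt,p,z)[:2] for p in c]).astype(np.float32))[0])
a=img[60:360,200:520]
cv2.imwrite("pics/t23.png",cv2.resize(a,None,fx=2,fy=2,interpolation=cv2.INTER_CUBIC))
E
```

```text
[-0.68 -0.3   1.82  0.    1.62  0.84]
t 18.5 pos [ 0.384  -0.2411  0.2601] dist 0.0835 ang 0.68 force [-0.3  0.2  0.4] open 0.0532
[-0.0115, 0.0121, 0.0003] [-0.08, 0.02, -0.11]
[-0.0115, 0.0121, 0.0003] [-0.08, 0.02, -0.11]
[-0.0115, 0.0121, 0.0003] [-0.08, 0.02, -0.11]
[-0.0115, 0.0121, 0.0003] [-0.08, 0.02, -0.11]
[-0.0116, 0.012, 0.0003] [-0.08, 0.02, -0.11]
0.61 [322.2, 127.4] ((0.4464964270591736, -0.2399216592311859), (0.08464890718460083, 0.03227713704109192), 3.217695951461792)
0.42 [345.5, 23.0] ((0.5935726761817932, -0.24803093075752258), (0.1498173624277115, 0.07821983844041824), 84.18211364746094)
slide_box (0.6267197728157043, -0.24811160564422607)
stain_bottle (0.5864661931991577, 0.02974686026573181)
mouse (0.45579904317855835, 0.38585683703422546)
```

View pics/w23.png

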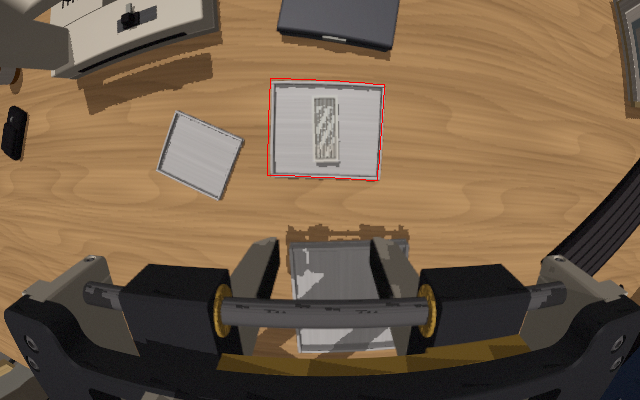

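View pics/t23.png

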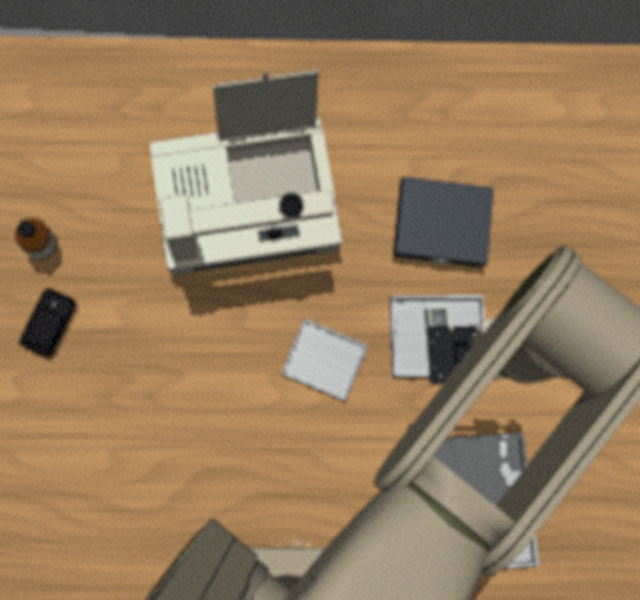

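The rack stands flat near the tray's centre (322,130), 85x32 mm at the expected top height. The cover is open. Box and mouse are unmoved, and the bottle is still at its starting spot (217,178); the network's bottle hit was the scanner's camera. Handing in.

```bash
python3 -c "
from h import *
s=robot.read_state();print(np.abs(s['dq']).max(),s['force']);print(robot.close_job())"
```

```text
0.0053364947226539755 [ 1.15067579  0.02322777 -0.18307486]
the job is handed in; nothing more can be done
None
```

I handed the job in at about 18.5 s of the 72 s allowed, with the slide rack standing in the middle-sized tray and the scanner cover open. No verdict was reported.

**What I did:** I slid the latch with the tool leaned back 40°, and the cover sprang open. I then gripped the rack across its width (opening 32 mm) and carried it over the camera arm. I lowered it onto the tray floor until it touched, released it and backed away.

**Last checks:**
- **Rack:** its outline measured 85 x 32 mm at the height its top should have, so it stands flat. It is about 4 mm from my measured tray centre in x.
- **Cover:** it stands open in the last top picture.
- **Storage box and mouse:** both measured within about 1 mm of where they started.
- **Arm:** it was at rest about 0.26 m up, clear of everything, and the force reading was down at the noise level.

**What failed or disagreed:**
- **First latch push:** it missed. The fingertips as seen end about 7 mm behind the reported TCP, not 19 mm ahead as `robot.tips_ahead` says. I worked with the measured value from then on, and the second push worked.
- **Chamber centre:** I first placed it about 13 mm too far forward. The pictures corrected this before the grasp.
- **Bottle:** in the last check the network took the scanner's camera for the bottle, so I judged the bottle unmoved by eye, at its starting pixel.

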